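# Fill the scrubber pot and lock it

### The arm

A 7-joint arm with a two-finger parallel gripper is mounted at the origin on the work surface. World frame = base frame: x ahead of the robot, y to its left, z up, the work surface at z = 0. Lengths are in mm, angles in rad, forces in N, time in s.
With the tool pointing down it reaches from about 400 to 900 mm from the base axis. Payload 5.6 kg.
Tool frame: the origin (TCP) lies on the centre line of the jaws, within the pads' length; the fingertips stand 25 mm ahead of it and the grasp point (between the pads) lies 6 mm ahead of it; z points along the fingers, y is the line along which they close (so a half turn about z gives the same grasp; the last joint's range is limited). The gripper opens to 92 mm and grips with 3 to 60 N. Pads are 20 mm wide; open, the fingers measure 128 mm over their backs; the gripper's body (75 mm by 189 mm) begins 69 mm behind the grasp point.
Start: joints at [1.157, 0.468, -0.012, 1.603, 0.006, 1.071, -0.056], TCP at [235.495, -605.847, 239.592] pointing down, gripper open.
Joint ranges: [-2.53, 2.53], [-0.31, 2.02], [-1.57, 1.55], [0.28, 2.44], [-1.29, 4.43], [0.15, 1.84], [-2.92, 2.92]. Speed limits (rad/s): [2.57, 2.57, 3.14, 3.14, 3.14, 3.14, 3.14].

### API

Orientations are given as a unit quaternion [x, y, z, w].
In Python, from station import telemetry, imaging, workorder, models gives the robot as it stands. The module is installed in compiled form; this text tells all that it offers.
- The arm moves only by the tool step_arm, never from a script. Its arguments are lists of equal length, an entry for each row: "dp": the shift along the tool's x, y, z in m, a list of three; "roll": the turn about the tool's z in rad. In form: {"dp": [[dx, dy, dz], ...], "roll": [roll, ...]}. A call has 1 to 10 rows; each row shifts and turns the commanded pose from where the row before left it, along the tool's axes as they then stand; what a row does not reach is not made up. A row lasts 1/10 s, in which the tool goes at most 50 mm and 8.59 degrees, less where a joint would pass 70% of its speed; a pose out of reach is approached as far as the arm can. A call with a gripper value outside its range is refused whole. "fingers" is the finger opening in m, from 0 to 0.0919, set as the call begins (left out, the last holds). The fingers move at their own pace and stop on an object; "force" is the grip in N (left out, the last holds). Time passes only in rows, so rows that do not move let the fingers close. It gives the time, the measured TCP pose, the force, the opening and the grip force at its end, in the units of the state.
- telemetry.sense(): the state, without advancing time (a new reading comes with each control period).
- imaging.read_camera(name): name is "scene" or "top" or "wrist"; returns (picture, depth): 420x560x3 uint8, red, green, blue; 420x560 float32, mm along the optical axis (not along the pixel's ray), 0 where there is no reading.
- imaging.camera_params(name): a dict with "fx", "fy", "cx", "cy" (pixels), "extrinsics" (4x4, takes a point from world to camera coordinates); the wrist camera has in their place "tool_from_camera" (4x4, takes a point from camera to tool coordinates, whose origin is the TCP and whose axes are the flange's). Camera axes: x right, y down, z forward; pixel columns grow to the right and rows downward; lengths in mm; the calibration is good to about 2 mm. A picture is of the moment at which its call begins: read the wrist's pose just before it. camera_params takes no time and is no camera call.
- workorder.hand_in(): hands the job in; it is judged then, once.
Trained networks look in the newest picture that a camera, given by its name, has taken for a name from the list of things; names that differ only in an ending like _2 or _b are one class to them, and where a whole thing is asked for, a point or a joint stands for the part that bears it (a point fixed in the world has none). Each returns a list of dicts, best first, with "confidence" (0 to 1); they miss things now and then, are a little off and sometimes report something else, mostly with a low value. They report only what shows in the picture. A call takes as long as a camera call. They do not tell look-alikes from the thing itself.
- models.spot_in(thing, camera): "location" ([column, row] in pixels, amid what is visible of it).
- models.masks_of(thing, camera): "region" (420x560 bool, what is visible of it) and "location" ([column, row] in pixels, amid what is visible of it).
- models.spot_point(thing, camera): "location" ([column, row] in pixels: a listed point, or the origin of a listed thing).
The state is a dict: "clock": time; "joints": joint angles; "dq": joint speeds; "tau": joint torques, N m; "position": TCP position; "tool_rot": TCP orientation; "contact_force": force on the tool from outside, world axes, zero at the start; "ft_torque": the same for the moment, N m; "width": opening from 0.0 (shut) to 1.0 (fully open); "grasp_force": force on a finger pad.
Only numpy, scipy, OpenCV 4.12 (cv2) and the standard library are available. Lean on these libraries where they do the work, as an engineer would, in place of code of your own. Each camera call takes 0.05 s, during which the arm holds its last target. There are 200 camera calls.

### The job

Take the two cartridges out of the leaning rack and pack them upright among the five in the round pot, so that all seven stand fully down on its floor, six in a ring about one; lower them in, do not drop them. Then swing the keeper bar over the middle of the pot, up to its stop, leaving the jar, the tape and the screwdriver where they are.

Things in the scene. Friction and masses are not known exactly. Their poses are not given: they have to be found in the camera images.
- pot_floor (a point): centre of the inner floor of the fixed, upright round grey pot (inner radius 60 mm, wall 3 mm thick, rim 52 mm above this point). Seven 38 mm cartridges just fit: one in the middle, six round it, centres 39.5 mm apart with 1.5 mm play. Seated, their centres are 44 mm above this point; 27 mm lie free between neighbouring stems, so fingers open only a little there (best along the ring)
- rack_mid (a point): midway between the centres of the leaning rack's two pocket floors. The rack is fixed: two square grey pockets (41 mm wide inside, 40 mm deep, centres 64 mm apart along the rack's y axis) that lean 30 degrees from upright towards the rack's -x side, which faces the robot. This point's axes are those of the rack's base: x away from the robot, y along the row, z up
- keeper (a joint): angle in rad of the flat steel keeper bar (86 x 14 x 6 mm) on top of the post beside the pot. 0: the bar points from the post over the pot's middle, its end stop; it starts parked aside at 1.5 to 2.0. It grows as the bar turns anticlockwise seen from above. It swings level with light friction (about 1 N at the knob) and stays where it is left. Its underside passes 6 mm above the stem tops of fully seated cartridges, and a cartridge standing proud blocks it
- keeper_knob (a point): centre of the upright black knob (14 mm across, 26 mm tall, its foot on the bar's top face) near the bar's free end, 70 mm from the pivot. It is simply pushed sideways
- keeper_hinge (a point): the bar's vertical pivot axis at the top of the post, 82 mm from the pot's centre, at the height of the bar's underside; the bar's top is 6 mm higher
- new0_mid (a point): a loose cartridge leaning in the rack (pocket: the one on the rack's -y side): plain aluminium cylinder 38 mm in diameter and 60 mm tall with a chamfered foot, a thin black band, and on top a dark steel stem 12 mm in diameter and 28 mm tall to hold it by (88 mm overall, 60 to 130 g). Its foot rests on the pocket's floor, 40 mm down. The point is at its centre, 44 mm above its foot; the shoulder where the stem starts is 16 mm above the point. z runs along it towards the stem
- new1_mid (a point): a loose cartridge leaning in the rack (pocket: the one on the rack's +y side): plain aluminium cylinder 38 mm in diameter and 60 mm tall with a chamfered foot, a thin black band, and on top a dark steel stem 12 mm in diameter and 28 mm tall to hold it by (88 mm overall, 60 to 130 g). Its foot rests on the pocket's floor, 40 mm down. The point is at its centre, 44 mm above its foot; the shoulder where the stem starts is 16 mm above the point. z runs along it towards the stem
- old0_mid (a point): upright in the pot, one of five identical cartridges already there: the middle one. Same size as the others. The point is at its centre, 44 mm above its foot; z runs along it towards the stem
- old1_mid (a point): upright in the pot, one of five identical cartridges already there: in the ring; old1 to old4 stand side by side, in that order anticlockwise seen from above, and the ring's two empty places lie between old4 and old1. Same size as the others. The point is at its centre, 44 mm above its foot; z runs along it towards the stem
- old2_mid (a point): upright in the pot, one of five identical cartridges already there: in the ring; old1 to old4 stand side by side, in that order anticlockwise seen from above, and the ring's two empty places lie between old4 and old1. Same size as the others. The point is at its centre, 44 mm above its foot; z runs along it towards the stem
- old3_mid (a point): upright in the pot, one of five identical cartridges already there: in the ring; old1 to old4 stand side by side, in that order anticlockwise seen from above, and the ring's two empty places lie between old4 and old1. Same size as the others. The point is at its centre, 44 mm above its foot; z runs along it towards the stem
- old4_mid (a point): upright in the pot, one of five identical cartridges already there: in the ring; old1 to old4 stand side by side, in that order anticlockwise seen from above, and the ring's two empty places lie between old4 and old1. Same size as the others. The point is at its centre, 44 mm above its foot; z runs along it towards the stem
- tape: bystander: roll of clear tape lying flat, 90 mm across, 24 mm high; origin under its centre
- jar: bystander: small lidded jar, 56 mm across, 75 mm high; origin under its centre
- driver: bystander: screwdriver lying on the table, about 0.2 m long; origin under it, x from handle to blade
- analyser: bystander, fixed: open white analyser chassis, 240 x 170 x 145 mm; origin under its centre
There are look-alikes about, which are no part of the job. Leave any brown or turquoise look-alike of the part that bears old0_mid alone.

How it is judged:
By the outcome, as a careful person would: the job done as asked, in the order asked, and still so for the second after the job is handed in, with the robot touching nothing.
It also fails if it takes over 66 s, if anything falls off the work surface, if the arm or the gripper's body presses on something with over 40 N, if the wrist force passes 120 N, or if a joint passes its speed limit or range.

## Working session

There is one attempt and no reset: what is moved stays moved. The work goes in short steps, Python scripts to look and compute and a tool call to move; the robot and the scene stay as the last step left them, time stands still between calls to the robot, and variables do not carry over. Pictures are saved under pics/ and viewed, at most 10 in all, crops included, and the job is handed in when it is done.

Besides the shell and the picture viewer there is one more tool, called after ">>>" by a JSON object that holds its "api" and its "payload". step_arm: Moves the arm, as the interface text tells. Its arguments: {"type":"object","properties":{"dp":{"type":"array"},"roll":{"type":"array"},"fingers":{"type":"number"},"force":{"type":"number"}},"required":["dp","roll"]}

```bash
mkdir -p pics; cat > h.py <<'E'
import numpy as np, cv2
from scipy.spatial.transform import Rotation as R
from station import telemetry, imaging, workorder, models
def T(cam, s=None):
    p=imaging.camera_params(cam)
    if cam=='wrist':
        W=np.eye(4); W[:3,:3]=R.from_quat(s['tool_rot']).as_matrix(); W[:3,3]=s['position']
        return p, W@np.array(p['tool_from_camera'])
    return p, np.linalg.inv(np.array(p['extrinsics']))
def grab(cam,name=None):
    s=telemetry.sense(); im,d=imaging.read_camera(cam); p,M=T(cam,s)
    if name: cv2.imwrite('pics/'+name,im[:,:,::-1])
    v,u=np.mgrid[:420,:560]
    X=np.stack([(u-p['cx'])/p['fx']*d,(v-p['cy'])/p['fy']*d,d,np.ones_like(d)],-1)@M.T
    X=X[...,:3]; X[d==0]=np.nan
    return im,X,p,M
def ray_z(p,M,px,z):
    r=M[:3,:3]@np.array([(px[0]-p['cx'])/p['fx'],(px[1]-p['cy'])/p['fy'],1]); o=M[:3,3]
    return o+r*(z-o[2])/r[2]
E
python3 - <<'E'
from h import *
s=telemetry.sense(); print(s)
ims=[]
for c in ['scene','top']:
    im,X,p,M=grab(c,c+'.png'); ims.append(im)
    print(c,p['fx'],M.round(3).tolist())
    for t in ['pot_floor','rack_mid','keeper_knob','keeper_hinge','new0_mid','new1_mid','old0_mid','old1_mid','old4_mid','old2_mid','old3_mid','tape','jar','driver','analyser']:
        r=models.spot_point(t,c)
        for q in r[:3]:
            u,v=q['location']; P=X[int(np.clip(round(v),0,419)),int(np.clip(round(u),0,559))]
            print(t,round(q['confidence'],2),[round(u,1),round(v,1)],P.round(0))
E
```

```text
{'clock': 0.0, 'joints': array([ 1.15702301,  0.46837439, -0.0115993 ,  1.60359802,  0.00600693,
        1.07136555, -0.05632607]), 'dq': array([ 0.00065164, -0.00109371, -0.00097938,  0.00061613, -0.00088047,
       -0.00018352,  0.00054246]), 'tau': array([-7.27921633e-04, -5.20567453e+01, -1.29797062e-02, -2.43744564e+01,
       -5.67293318e-02,  1.72446360e-02,  1.11062045e-04]), 'position': array([ 235.2652812 , -605.37316591,  238.65270305]), 'tool_rot': array([ 9.82872985e-01,  1.84282290e-01, -2.20253146e-04, -8.26656017e-04]), 'contact_force': array([ 0.29281303, -0.51925674, -1.00731353]), 'ft_torque': array([ 0.00055412, -0.0120807 ,  0.00749537]), 'grasp_force': 0.0, 'width': 1.0015223285079617}
scene 385.66417789662864 [[-0.711, 0.392, -0.584, 1112.873], [0.703, 0.408, -0.582, 512.929], [0.01, -0.825, -0.566, 647.815], [0.0, 0.0, 0.0, 1.0]]
pot_floor 0.63 [243.0, 208.9] [ 560. -171.   47.]
pot_floor 0.19 [244.6, 195.0] [ 534. -191.   72.]
rack_mid 0.88 [330.2, 287.4] [620. 183.  50.]
keeper_knob 0.59 [202.1, 187.5] [ 636. -244.  115.]
keeper_hinge 0.67 [226.4, 191.3] [ 6
[... 1494 characters left out ...]
  57.]
old1_mid 0.59 [334.7, 205.0] [ 552. -209.  104.]
old1_mid 0.27 [259.8, 153.1] [715.   5.  74.]
old4_mid 0.63 [336.9, 230.1] [ 484. -217.   72.]
old2_mid 0.43 [319.1, 214.0] [ 531. -166.   74.]
old2_mid 0.16 [263.6, 152.7] [720.  -7.  54.]
old3_mid 0.73 [327.3, 231.4] [ 481. -188.   75.]
old3_mid 0.72 [332.3, 224.2] [ 502. -204.   62.]
old3_mid 0.49 [126.5, 238.4] [473. 417.  -2.]
tape 0.65 [334.7, 220.2] [ 513. -212.   74.]
tape 0.61 [266.6, 271.5] [367. -12.   6.]
jar 0.7 [262.1, 151.9] [718.  -1.  73.]
jar 0.49 [332.8, 208.1] [ 548. -207.   70.]
jar 0.24 [348.3, 173.7] [ 635. -245.  133.]
driver 0.16 [337.1, 232.5] [ 477. -216.   77.]
analyser 0.79 [440.9, 195.8] [ 571. -504.  125.]
```

```bash
ls pics
```

```text
scene.png
top.png
```

```bash
python3 - <<'E'
import cv2,numpy as np
t=cv2.imread('pics/top.png'); s=cv2.imread('pics/scene.png')
a=cv2.resize(t[130:300,160:420],(800,523),interpolation=cv2.INTER_CUBIC)
cv2.imwrite('pics/c1.png',a)
b=cv2.resize(s[150:330,180:420],(800,600),interpolation=cv2.INTER_CUBIC)
cv2.imwrite('pics/c2.png',b)
E
```

```text
(no output)
```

View pics/c1.png

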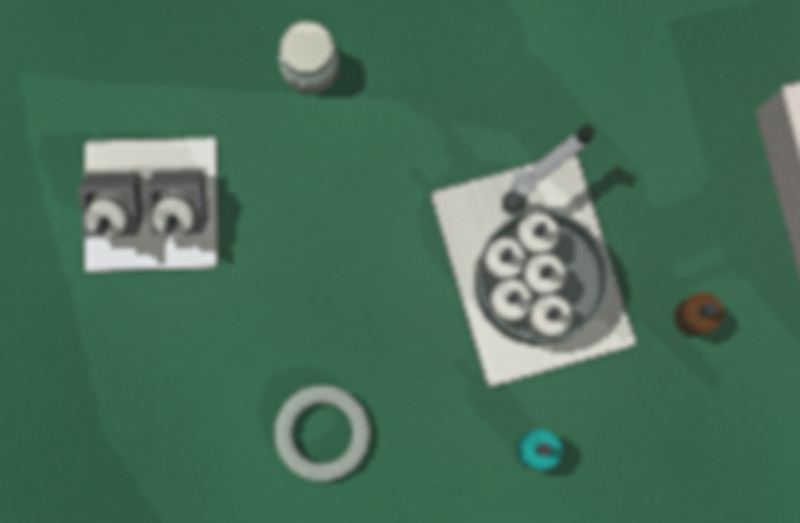

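View pics/c2.png

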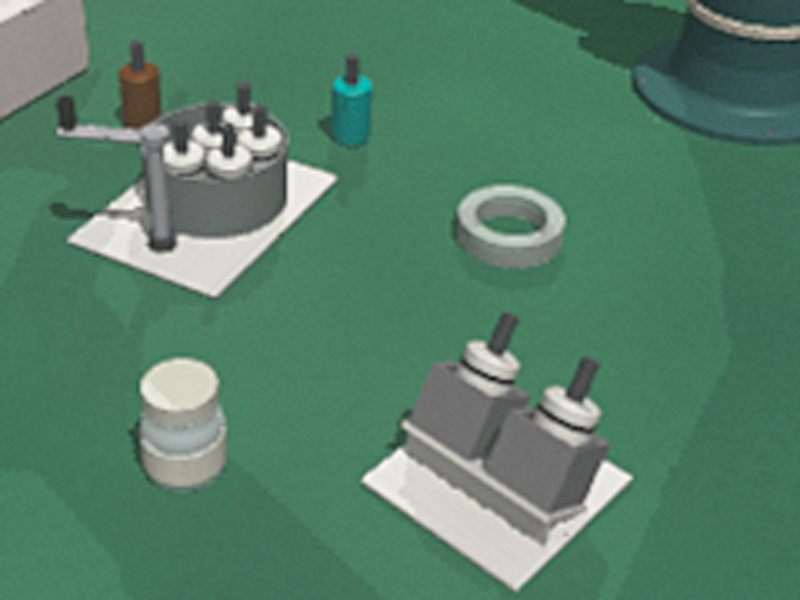

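```bash
cat >> h.py <<'E'
def plan(tgt,yaw=None,s=None):
    "yaw: world angle (deg) of tool x. translation first in present tool axes, then roll"
    s=s or telemetry.sense(); Rm=R.from_quat(s['tool_rot']).as_matrix()
    d=Rm.T@(np.array(tgt)-s['position'])/1000
    y0=np.degrees(np.arctan2(Rm[1,0],Rm[0,0])); 
    print('t',round(s['clock'],2),'pos',s['position'].round(1),'yaw',round(y0,2),'dp',d.round(4),'rows>',round(np.linalg.norm(d)/.05,1),
      '' if yaw is None else 'roll %.4f'%(-np.radians((yaw-y0+180)%360-180)))
E
python3 - <<'E'
from h import *
print(imaging.camera_params('wrist'))
plan([440,-215,330],20)
E
```

```text
{'fx': 333.20455015538295, 'fy': 333.20455015538295, 'cx': 280.092825824957, 'cy': 210.76378643209412, 'tool_from_camera': array([[-2.10438717e-04, -9.67824310e-01, -2.51626828e-01,
         7.07398010e+01],
       [ 9.99999715e-01, -3.86245769e-04,  6.49292405e-04,
        -2.68225668e-01],
       [-7.25590772e-04, -2.51626619e-01,  9.67824115e-01,
        -1.46035372e+02],
       [ 0.00000000e+00,  0.00000000e+00,  0.00000000e+00,
         1.00000000e+00]])}
t 1.6 pos [ 235.5 -605.9  239.6] yaw 21.24 dp [ 0.3322 -0.2902 -0.0904] rows> 9.0 roll 0.0216
```

```bash
python3 - <<'E'
from h import *
plan([475,-220,260],20)
E
```

```text
t 1.6 pos [ 235.5 -605.9  239.6] yaw 21.24 dp [ 0.363  -0.2729 -0.0204] rows> 9.1 roll 0.0216
```

>>> {"api": "step_arm", "payload": {"dp": [[0.036, -0.027, -0.002], [0.036, -0.027, -0.002], [0.036, -0.027, -0.002], [0.036, -0.027, -0.002], [0.036, -0.027, -0.002], [0.036, -0.027, -0.002], [0.036, -0.027, -0.002], [0.036, -0.027, -0.002], [0.036, -0.027, -0.002], [0.036, -0.027, -0.002]], "roll": [0, 0, 0, 0, 0, 0, 0, 0, 0, 0], "fingers": 0.09}}

```text
clock: 2.6
position: [474.0, -222.2, 260.0]
tool_rot: [0.983, 0.184, 0.0, 0.0]
contact_force: [0.8, -0.1, 0.5]
width: 0.979
grasp_force: 0.0
```

>>> {"api": "step_arm", "payload": {"dp": [[0, 0, 0], [0, 0, 0], [0, 0, 0]], "roll": [0, 0, 0]}}

```text
clock: 2.9
position: [472.5, -225.0, 259.5]
tool_rot: [0.983, 0.183, -0.0, 0.0]
contact_force: [0.1, 0.0, 1.1]
width: 0.98
grasp_force: 0.0
```

```bash
python3 - <<'E'
from h import *
plan([475,-220,260],20)
im,X,p,M=grab('wrist','w1.png')
np.save('w1.npy',X)
cv2.imwrite('pics/w1b.png',cv2.resize(im[:,:,::-1],(800,600),interpolation=cv2.INTER_CUBIC))
for t in ['pot_floor','keeper_knob','keeper_hinge','old0_mid','old1_mid','old2_mid','old3_mid','old4_mid']:
    for q in models.spot_point(t,'wrist')[:2]:
        u,v=q['location']; print(t,round(q['confidence'],2),[round(u,1),round(v,1)],X[int(np.clip(round(v),0,419)),int(np.clip(round(u),0,559))].round(0))
E
```

```text
t 2.9 pos [ 472.5 -225.   259.5] yaw 21.13 dp [ 0.0041 -0.0038 -0.0005] rows> 0.1 roll 0.0198
pot_floor 0.75 [285.4, 149.9] [ 519. -212.  103.]
keeper_hinge 0.71 [390.2, 24.8] [ 631. -249.  139.]
keeper_hinge 0.6 [299.4, 50.0] [ 597. -193.  118.]
old0_mid 0.95 [229.5, 280.4] [ 359. -208.   61.]
old0_mid 0.68 [286.8, 152.7] [ 517. -214.  104.]
old1_mid 0.7 [297.8, 113.2] [ 553. -211.  104.]
old3_mid 0.9 [248.1, 159.4] [ 499. -183.   97.]
old4_mid 0.58 [277.0, 185.3] [ 483. -218.   80.]
```

View pics/w1b.png

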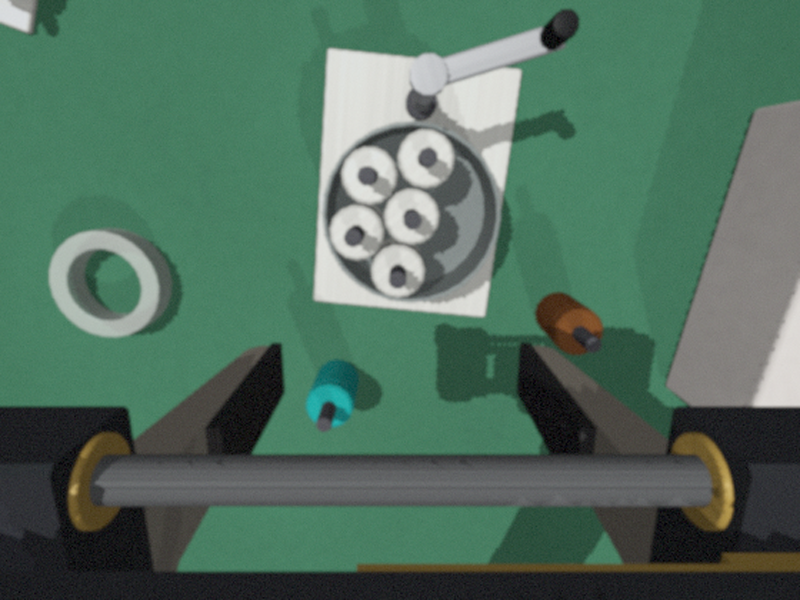

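```bash
cat >> h.py <<'E'
def stems(X,zlo,zhi,box):
    "blobs of points in a height band inside box -> [(n, centre xyz)]"
    x,y,z=X[...,0],X[...,1],X[...,2]
    m=(z>zlo)&(z<zhi)&(x>box[0])&(x<box[1])&(y>box[2])&(y<box[3])
    n,l,st,c=cv2.connectedComponentsWithStats(m.astype(np.uint8),connectivity=4)
    return [(int(st[i,4]),X[l==i].mean(0).round(1),X[l==i].min(0).round(1),X[l==i].max(0).round(1)) for i in range(1,n) if st[i,4]>=12]
E
python3 - <<'E'
from h import *
X=np.load('w1.npy')
for a in stems(X,98,112,(440,580,-280,-140)): print(*a)
print('keeper')
for a in stems(X,112,175,(560,700,-300,-150)): print(*a)
x,y,z=X[...,0],X[...,1],X[...,2]
m=(x>430)&(x<590)&(y>-290)&(y<-140)
h,e=np.histogram(z[m],bins=np.arange(-5,120,1.0)); print([(e[i],h[i]) for i in range(len(h)) if h[i]>60])
# rim
rm=m&(z>54)&(z<64)&(np.hypot(x-515,y+212)>55)
P=X[rm]; print('rim n',len(P),np.median(P[:,2]))
A=np.c_[2*P[:,:2],np.ones(len(P))]
for _ in range(3):
    s=np.linalg.lstsq(A,(P[:,:2]**2).sum(1),rcond=None)[0]; r=np.sqrt(s[2]+s[0]**2+s[1]**2)
    e=np.hypot(P[:,0]-s[0],P[:,1]-s[1])-r; k=abs(e)<4; P,A=P[k],A[k]
print(s[:2],r,len(P))
E
```

```text
149 [ 556.2 -211.1  102.7] [ 550.4 -216.6  100.3] [ 561.8 -205.4  104.7]
148 [ 532.4 -179.8  102.7] [ 526.5 -185.5   98.5] [ 538.2 -173.9  105. ]
140 [ 517.4 -216.1  102.8] [ 511.5 -221.8   98.1] [ 523.  -210.4  104.9]
140 [ 493.5 -184.9  102.6] [ 487.4 -190.5   98. ] [ 498.9 -179.2  104.7]
128 [ 478.4 -221.   102.7] [ 472.3 -226.6   99.1] [ 483.9 -215.4  104.4]
keeper
2550 [ 616.6 -222.3  120.1] [ 585.1 -259.4  112. ] [ 644.3 -183.6  142.5]
[(np.float64(-1.0), np.int64(154)), (np.float64(0.0), np.int64(554)), (np.float64(1.0), np.int64(425)), (np.float64(2.0), np.int64(94)), (np.float64(5.0), np.int64(461)), (np.float64(6.0), np.int64(1511)), (np.float64(7.0), np.int64(1267)), (np.float64(8.0), np.int64(255)), (np.float64(13.0), np.int64(387)), (np.float64(14.0), np.int64(1321)), (np.float64(15.0), np.int64(1105)), (np.float64(16.0), np.int64(278)), (np.float64(18.0), np.int64(66)), (np.float64(55.0), np.int64(63)), (np.float64(59.0), np.int64(62)), (np.float64(61.0), np.int64(67)), (np.float64(62.0), np.int64(67)), (np.float64(63.0), np.int64(76)), (np.float64(64.0), np.int64(127)), (np.float64(65.0), np.int64(241)), (np.float64(66.0), np.int64(602)), (np.float64(67.0), np.int64(354)), (np.float64(68.0), np.int64(66)), (np.float64(72.0), np.int64(217)), (np.float64(73.0), np.int64(885)), (np.float64(74.0), np.int64(2021)), (np.float64(75.0), np.int64(1591)), (np.float64(76.0), np.int64(231)), (np.float64(101.0), np.int64(92)), (np.float64(102.0), np.int64(302)), (np.float64(103.0), np.int64(245))]
rim n 547 59.292525594280505
[ 517.14287512 -216.1925206 ] 59.76207508651594 538
```

```bash
python3 - <<'E'
from h import *
X=np.load('w1.npy')
x,y,z=X[...,0],X[...,1],X[...,2]
r0=np.hypot(x-517.2,y+216.2)
P=X[(z>64.5)&(z<68.5)&(r0>57)&(r0<67)]
A=np.c_[2*P[:,:2],np.ones(len(P))]
s=np.linalg.lstsq(A,(P[:,:2]**2).sum(1),rcond=None)[0]; print('rim',s[:2],np.sqrt(s[2]+s[0]**2+s[1]**2),len(P))
P=X[(z>133)&(z<150)&(x>600)&(x<670)&(y>-290)&(y<-220)]; print('knob top',P.mean(0),P.min(0),P.max(0))
P=X[(z>112)&(z<122)&(x>570)&(x<625)&(y>-215)&(y<-170)]; print('hub',P.min(0),P.max(0),np.median(P,0))
plan([530,165,290],0)
E
```

```text
rim [ 517.22915    -216.12218561] 61.01489285918072 1228
knob top [ 637.05484439 -249.30470736  139.93468954] [ 630.9883169  -256.94534094  133.06628084] [ 644.3127607  -242.94694385  142.54615726]
hub [ 585.10961936 -214.98534271  112.01810682] [ 620.33401729 -183.63163027  120.9305818 ] [ 599.83484801 -199.13648638  118.16378225]
t 3.35 pos [ 473.1 -224.1  259.6] yaw 21.21 dp [ 0.1938 -0.3421 -0.0305] rows> 7.9 roll 0.3702
```

>>> {"api": "step_arm", "payload": {"dp": [[0.0242, -0.0428, -0.0038], [0.0242, -0.0428, -0.0038], [0.0242, -0.0428, -0.0038], [0.0242, -0.0428, -0.0038], [0.0242, -0.0428, -0.0038], [0.0242, -0.0428, -0.0038], [0.0242, -0.0428, -0.0038], [0.0242, -0.0428, -0.0038]], "roll": [0, 0, 0, 0, 0, 0, 0, 0], "fingers": 0.04}}

```text
clock: 4.15
position: [529.7, 167.3, 290.3]
tool_rot: [0.983, 0.184, 0.0, 0.0]
contact_force: [0.3, -0.3, 0.1]
width: 0.438
grasp_force: 0.0
```

>>> {"api": "step_arm", "payload": {"dp": [[0, 0, 0], [0, 0, 0], [0, 0, 0], [0, 0, 0], [0, 0, 0]], "roll": [0.124, 0.124, 0.122, 0, 0]}}

```text
clock: 4.65
position: [529.6, 165.5, 289.9]
tool_rot: [1.0, 0.002, -0.0, 0.0]
contact_force: [0.5, 0.1, 0.2]
width: 0.437
grasp_force: 0.0
```

```bash
python3 - <<'E'
from h import *
plan([530,165,290],0)
im,X,p,M=grab('wrist','w2.png')
np.save('w2.npy',X)
cv2.imwrite('pics/w2b.png',cv2.resize(im[:,:,::-1],(800,600),interpolation=cv2.INTER_CUBIC))
x,y,z=X[...,0],X[...,1],X[...,2]
for lo in (60,75,90,100,105):
    for a in stems(X,lo,140,(480,700,80,260)): print(lo,*a)
for t in ['rack_mid','new0_mid','new1_mid']:
    for q in models.spot_point(t,'wrist')[:2]:
        u,v=q['location']; print(t,round(q['confidence'],2),[round(u,1),round(v,1)],X[int(np.clip(round(v),0,419)),int(np.clip(round(u),0,559))].round(0))
E
```

```text
t 4.65 pos [529.6 165.5 289.9] yaw 0.21 dp [ 0.0004  0.0005 -0.0001] rows> 0.0 roll 0.0037
60 2166 [587.8 135.   77.2] [553.6 109.   60. ] [615.3 159.7 107.5]
60 2154 [586.6 197.9  77.2] [551.3 173.3  60. ] [613.  224.4 107.2]
75 12 [604.3 138.4  75.2] [603.6 134.6  75. ] [605.6 141.9  75.8]
75 12 [604.  153.3  75.7] [602.5 149.3  75.2] [604.6 156.6  77. ]
75 1053 [576.5 134.8  85.5] [553.6 115.9  75. ] [596.5 152.3 107.5]
75 1041 [575.  197.6  85.7] [551.3 179.6  75. ] [594.3 216.2 107.2]
90 203 [562.8 134.3 100.5] [553.6 127.9  90.1] [571.9 139.9 107.5]
90 208 [561.4 197.4 100.4] [551.3 191.8  90.3] [570.6 203.6 107.2]
100 127 [559.9 134.2 103.7] [553.6 128.7 100.1] [566.7 139.9 107.5]
100 128 [558.5 197.5 103.7] [551.6 191.8 100. ] [565.5 202.9 107.2]
105 19 [561.3 131.9 106.1] [558.3 129.2 105.1] [563.4 134.3 107.5]
105 26 [560.3 197.8 105.9] [558.1 194.5 105. ] [562.2 201.5 107.2]
rack_mid 0.94 [275.9, 122.0] [603. 171.  23.]
new0_mid 0.95 [308.7, 147.0] [577. 136.  83.]
new1_mid 0.66 [251.0, 142.6] [581. 196.  86.]
```

View pics/w2b.png

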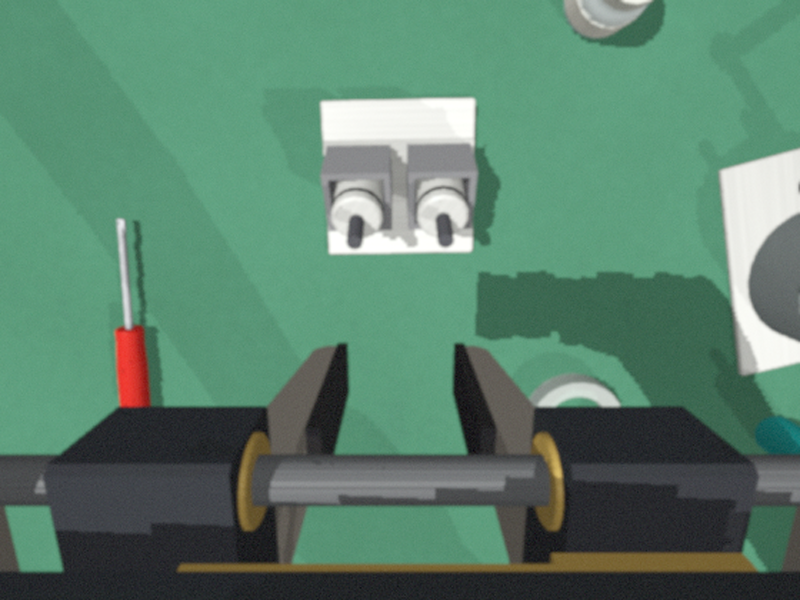

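```bash
python3 - <<'E'
from h import *
X=np.load('w2.npy'); th=np.radians(1.2)
ex=np.array([np.cos(th),np.sin(th),0]); ey=np.array([-np.sin(th),np.cos(th),0]); ez=np.array([0,0,1.])
a=-.5*ex+np.sqrt(.75)*ez; n=np.sqrt(.75)*ex+.5*ez
for lo,hi in ((118,150),(180,215)):
    P=X[(X[...,2]>84)&(X[...,0]>545)&(X[...,0]<590)&(X[...,1]>lo)&(X[...,1]<hi)]
    u,v,w=P@a,P@n,P@ey
    umax=np.percentile(u,99); top=u>umax-2
    ut=np.median(u[top]); 
    side=(u<ut-4)&(u>ut-22)
    h,e=np.histogram(u,bins=np.arange(u.min(),u.max()+1,2)); print(h)
    vs=v[side]; print('ut',ut,'top v mean',v[top].mean(),v[top].min(),v[top].max(),'w',w[top].mean(),w[side].min(),w[side].max(),'side v max-6:',np.percentile(vs,97)-6, top.sum())
    vc=v[top].mean(); wc=(w[top].mean())
    top_c=ut*a+vc*n+wc*ey
    # cartridge's tilt check: shoulder plane
    print('topc',top_c.round(1),'grasp@83',(top_c-5*a).round(1),'foot',(top_c-88*a).round(1))
E
```

```text
[  25   60  156    9   11   13   16   11   14   13   11   13   16   11
   19   23   72    0    0    0    0    0    0    0    0    0    0    0
    0    0    0    0    0    0    0    0    0    0    0    0    0    0
    0    0    0    0    0    0    0    0    0    0    0    0    0    0
    0    0    0    0    0    0    0    0    0    0    0    0    0    0
    0    0    0    0    0    0    0    0    0    0    0    0    0    0
    0    0    0    0    0    0    0    0    0    0    0    0    0    0
    0    0    0    0    0    0    0    0    0    0    0    0    0    0
    0    0    0    0    0    0    0    0    0    0    0    0    0   52
  449  504  573  645  779 1006 1187 1686 2047 2221 2055 1548 1284   84
 1726 1909]
ut 59.91632935923282 top v mean 676.2083413300128 673.8610395861931 678.7595415789087 w 122.35625480082528 106.21942675585181 138.4087484566634 side v max-6: 670.9959410502009 2289
topc [553. 134. 390.] grasp@83 [555.5 134.  385.7] foot [597.  134.9 313.8]
[  13   39  150   34    5   16   13   12   11   14   13   16   15   10
   16   12   82   12    0    0    0    0    0    0
[... 160 characters left out ...]
 0
    0    0    0    0    0    0    0    0    0    0    0    0    0    0
    0    0    0    0    0    0    0    0    0    0    0    0    0    0
    0    0    0    0    0    0    0    0    0    0    0    0    0    0
    0    0    0    0    0    0    0    0    0    0    0    0    0    0
    0    0    0    0    0    0    0    0    0    0    0    0    0   21
  439  541  583  664  791 1058 1242 1740 2204 2385 2161 1948  664  164
 1596 2184]
ut 59.31678056247728 top v mean 677.1160984498649 674.8965101359829 679.7745962843463 w 184.7182460110292 168.30395772901807 203.49808860732946 side v max-6: 672.0920090108367 2406
topc [552.8 196.3 389.9] grasp@83 [555.3 196.4 385.6] foot [596.7 197.3 313.7]
```

```bash
python3 - <<'E'
from h import *
X=np.load('w2.npy'); th=np.radians(1.2)
ex=np.array([np.cos(th),np.sin(th),0]); ey=np.array([-np.sin(th),np.cos(th),0]); ez=np.array([0,0,1.])
a=-.5*ex+np.sqrt(.75)*ez; n=np.sqrt(.75)*ex+.5*ez
for lo,hi in ((118,150),(180,215)):
    P=X[(X[...,2]>84)&(X[...,2]<140)&(X[...,0]>545)&(X[...,0]<590)&(X[...,1]>lo)&(X[...,1]<hi)]
    u,v,w=P@a,P@n,P@ey
    top=u>np.percentile(u,99)-3
    ut=np.median(u[top]); side=(u<ut-4)&(u>ut-24)
    print('ut',ut,'v',v[top].mean(),(v[top].min()+v[top].max())/2,'w',w[top].mean(),(w[top].min()+w[top].max())/2,'side',np.percentile(v[side],95)-6,w[side].mean(),top.sum(),side.sum())
    # slope of ridge
    for b in ((4,12),(16,25)):
        k=(u<ut-b[0])&(u>ut-b[1]); print(np.percentile(v[k],90)-6, w[k].mean())
    tc=ut*a+v[top].mean()*n+w[top].mean()*ey
    print('topc',tc.round(1),'grasp@83',(tc-5*a).round(1),'foot',(tc-88*a).round(1))
plan([530,165,290],1.2)
E
```

```text
ut -190.37551319300732 v 538.0666229605301 537.8151689685074 w 122.2412266912051 122.56867559189578 side 537.4641316153331 122.746272257131 94 127
537.3034193125095 122.82006310825356
537.2167029504847 122.87733778798933
topc [558.5 134.  104.2] grasp@83 [561.  134.   99.8] foot [602.5 134.9  28. ]
ut -190.36891812247927 v 538.0856915817244 537.2778885001169 w 185.97781313545474 185.58361813844817 side 537.3266826652958 185.35593334738306 99 134
537.0527447288555 185.44742240228683
537.098922977286 185.3361027994963
topc [557.2 197.7 104.2] grasp@83 [559.7 197.7  99.8] foot [601.2 198.6  28. ]
t 4.85 pos [529.7 165.3 290. ] yaw 0.09 dp [ 0.0003  0.0003 -0.    ] rows> 0.0 roll -0.0193
```

>>> {"api": "step_arm", "payload": {"dp": [[0.0101, 0.0104, 0.035], [0.0101, 0.0104, 0.035], [0.0101, 0.0104, 0.035], [0, 0, 0.028], [0, 0, 0.02], [0, 0, 0.018], [0, 0, 0.012], [0, 0, 0], [0, 0, 0]], "roll": [-0.019, 0, 0, 0, 0, 0, 0, 0, 0], "fingers": 0.04}}

```text
clock: 5.75
position: [560.7, 134.8, 107.4]
tool_rot: [1.0, 0.01, 0.0, -0.0]
contact_force: [0.4, -0.2, 1.1]
width: 0.435
grasp_force: 0.0
```

```bash
python3 - <<'E'
from h import *
s=telemetry.sense(); print(s['position'],s['contact_force'],s['width'])
plan([560,134.1,107],1.2)
im,X,p,M=grab('wrist','w3.png')
E
```

```text
[560.70252477 134.84523168 107.40918379] [ 0.36999701 -0.18795917  1.13742267] 0.4348615028040663
t 5.75 pos [560.7 134.8 107.4] yaw 1.14 dp [-0.0007  0.0007  0.0004] rows> 0.0 roll -0.0010
```

View pics/w3.png

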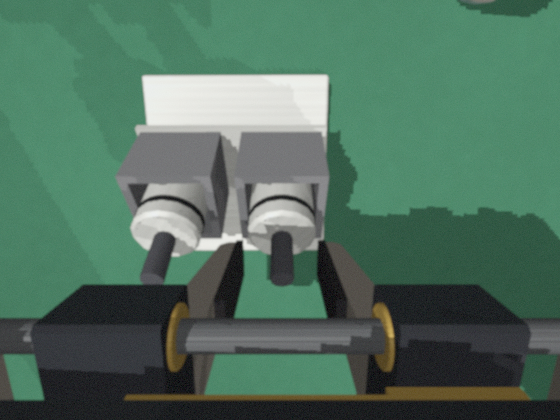

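>>> {"api": "step_arm", "payload": {"dp": [[0, 0, 0], [0, 0, 0], [0, 0, 0], [0, 0, 0], [0, 0, 0]], "roll": [0, 0, 0, 0, 0], "fingers": 0.0, "force": 20}}

```text
clock: 6.3
position: [560.5, 134.7, 107.3]
tool_rot: [1.0, 0.01, 0.0, 0.0]
contact_force: [-1.2, 0.5, 2.5]
width: 0.124
grasp_force: 20.0
```

>>> {"api": "step_arm", "payload": {"dp": [[-0.0025, 0, -0.0043], [-0.005, 0, -0.0087], [-0.0075, 0, -0.013], [-0.0075, 0, -0.013], [-0.0075, 0, -0.013], [0, 0, -0.03], [0, 0, -0.03], [0, 0, 0]], "roll": [0, 0, 0, 0, 0, 0, 0, 0]}}

```text
clock: 7.1
position: [531.9, 135.1, 223.9]
tool_rot: [1.0, 0.01, 0.004, -0.001]
contact_force: [0.4, 0.1, -0.5]
width: 0.12
grasp_force: 20.0
```

```bash
cat >> h.py <<'E'
def tilt(zmin=30,zmax=None):
    "from wrist depth: tilt of the held cartridge in the tool x-z plane"
    s=telemetry.sense(); im,d=imaging.read_camera('wrist'); p=imaging.camera_params('wrist')
    v,u=np.mgrid[:420,:560]; M=np.array(p['tool_from_camera'])
    X=np.stack([(u-p['cx'])/p['fx']*d,(v-p['cy'])/p['fy']*d,d,np.ones_like(d)],-1)@M.T
    X=X[...,:3]; X[d==0]=np.nan
    return s,im,X
E
python3 - <<'E'
from h import *
s,im,X=tilt(); cv2.imwrite('pics/w4.png',im[:,:,::-1]); np.save('w4.npy',X)
print(s['position'],s['contact_force'],s['width'])
m=(abs(X[...,1])<21)&(X[...,2]>20)&(X[...,2]<120)&(X[...,0]<90)&(X[...,0]>-40)
P=X[m]; print(len(P),P.min(0),P.max(0))
for z in range(20,120,5):
    k=abs(P[:,2]-z)<2.5
    if k.sum()>5: print(z,k.sum(),P[k][:,0].min().round(1),P[k][:,0].max().round(1),P[k][:,1].min().round(1),P[k][:,1].max().round(1))
E
```

```text
[531.94636273 135.10382598 223.94198647] [ 0.41350121  0.06292456 -0.45746025] 0.12025212845288166
5179 [  5.95630095 -18.76424952  20.00397742] [54.45539021 19.29110993 71.78135728]
20 687 7.6 30.0 -17.2 16.2
25 1333 9.0 33.3 -17.8 18.3
30 725 6.4 35.5 -18.8 18.7
35 388 6.0 38.5 -18.4 19.1
40 400 15.7 41.6 -18.0 19.3
45 370 26.7 44.3 -17.9 18.1
50 343 30.0 47.3 -17.8 17.9
55 323 32.0 50.3 -17.9 18.1
60 304 35.9 52.8 -17.7 18.0
65 261 37.2 54.5 -17.9 18.1
70 45 41.3 51.7 -17.9 18.0
```

View pics/w4.png

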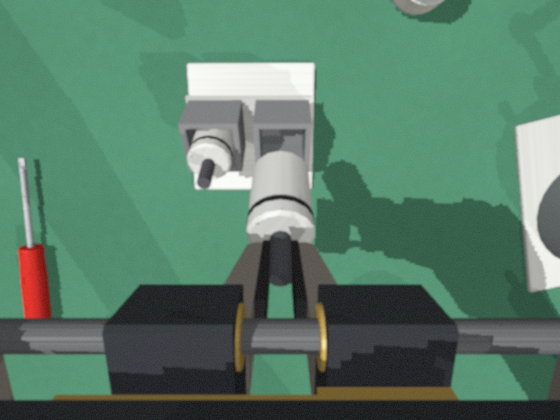

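>>> {"api": "step_arm", "payload": {"dp": [[0, 0, 0], [0, 0, 0], [0, 0, 0]], "roll": [0, 0, 0], "force": 6}}

```text
clock: 7.45
position: [529.6, 133.9, 217.9]
tool_rot: [1.0, 0.01, -0.001, 0.0]
contact_force: [-1.2, 0.4, -0.8]
width: 0.125
grasp_force: 6.0
```

```bash
cat >> h.py <<'E'
def ang():
    "tilt (deg) from upper ridge of the held body and its lateral profile, tool frame"
    s,im,X=tilt()
    m=(abs(X[...,1])<4)&(X[...,2]>16)&(X[...,2]<110)&(X[...,0]<90)&(X[...,0]>-30)
    P=X[m]; zs=[];xs=[]
    for z in np.arange(18,100,3):
        k=abs(P[:,2]-z)<1.5
        if k.sum()>=5: zs.append(z); xs.append(P[k][:,0].max())
    zs,xs=np.array(zs),np.array(xs)
    print('F',s['contact_force'].round(2),'w',round(s['width']*91.9,1),'grip',s['grasp_force'],'pos',s['position'].round(1))
    print(list(zip(zs,xs.round(1))))
    return s,im,X
E
python3 -c "
from h import *
ang()"
```

```text
F [-1.2   0.37 -0.77] w 11.5 grip 5.999245271086693 pos [529.6 133.9 217.9]
[(np.int64(18), np.float64(28.2)), (np.int64(21), np.float64(30.0)), (np.int64(24), np.float64(31.7)), (np.int64(27), np.float64(33.8)), (np.int64(30), np.float64(35.2)), (np.int64(33), np.float64(37.8)), (np.int64(36), np.float64(38.4)), (np.int64(39), np.float64(39.7)), (np.int64(42), np.float64(42.1)), (np.int64(45), np.float64(43.4)), (np.int64(48), np.float64(45.4)), (np.int64(51), np.float64(47.2)), (np.int64(54), np.float64(48.7)), (np.int64(57), np.float64(50.8)), (np.int64(60), np.float64(51.8)), (np.int64(63), np.float64(54.5)), (np.int64(66), np.float64(54.4))]
```

>>> {"api": "step_arm", "payload": {"dp": [[0, 0, 0], [0, 0, 0], [0, 0, 0]], "roll": [0, 0, 0], "force": 3}}

```text
clock: 7.8
position: [530.3, 134.1, 218.7]
tool_rot: [1.0, 0.01, -0.0, 0.0]
contact_force: [-0.3, 0.8, -1.6]
width: 0.126
grasp_force: 3.0
```

```bash
python3 -c "
from h import *
ang()"
```

```text
F [-0.29  0.81 -1.63] w 11.6 grip 2.9993681609630585 pos [530.3 134.1 218.7]
[(np.int64(18), np.float64(28.4)), (np.int64(21), np.float64(30.5)), (np.int64(24), np.float64(31.6)), (np.int64(27), np.float64(33.6)), (np.int64(30), np.float64(34.7)), (np.int64(33), np.float64(36.7)), (np.int64(36), np.float64(39.0)), (np.int64(39), np.float64(40.7)), (np.int64(42), np.float64(42.0)), (np.int64(45), np.float64(43.4)), (np.int64(48), np.float64(45.3)), (np.int64(51), np.float64(47.2)), (np.int64(54), np.float64(48.7)), (np.int64(57), np.float64(50.2)), (np.int64(60), np.float64(51.8)), (np.int64(63), np.float64(53.9)), (np.int64(66), np.float64(54.4))]
```

```bash
python3 -c "
from h import *
print(telemetry.sense()['joints'])
plan([517.2,-75,215],-90)"
```

```text
[ 0.0031594   0.35238753 -0.38202472  1.85712284  0.15743756  0.96177075
 -1.99902687]
t 7.85 pos [530.3 134.2 218.8] yaw 1.13 dp [-0.0172  0.2089  0.0038] rows> 4.2 roll 1.5906
```

```bash
python3 -c "
from h import *
plan([415.3,-301.5,215],40)"
```

```text
t 7.85 pos [530.3 134.2 218.8] yaw 1.13 dp [-0.1236  0.4333  0.0039] rows> 9.0 roll -0.6783
```

>>> {"api": "step_arm", "payload": {"dp": [[-0.0062, 0.0217, 0], [-0.0124, 0.0433, 0], [-0.0124, 0.0433, 0], [-0.0124, 0.0433, 0], [-0.0124, 0.0433, 0], [-0.0124, 0.0433, 0], [-0.0124, 0.0433, 0], [-0.0124, 0.0433, 0], [-0.0124, 0.0433, 0], [-0.0124, 0.0433, 0]], "roll": [0, 0, 0, 0, 0, 0, 0, 0, 0, 0], "force": 15}}

```text
clock: 8.85
position: [420.0, -281.3, 219.3]
tool_rot: [1.0, 0.01, 0.0, 0.0]
contact_force: [1.7, -0.2, -0.2]
width: 0.12
grasp_force: 15.0
```

>>> {"api": "step_arm", "payload": {"dp": [[-0.0062, 0.0217, 0.002], [0, 0, 0], [0, 0, 0], [0, 0, 0], [0, 0, 0], [0, 0, 0], [0, 0, 0]], "roll": [0, -0.136, -0.136, -0.136, -0.136, -0.134, 0]}}

```text
clock: 9.55
position: [414.9, -301.3, 217.0]
tool_rot: [0.94, 0.342, 0.0, -0.0]
contact_force: [-0.4, 0.2, -1.1]
width: 0.124
grasp_force: 15.0
```

```bash
python3 -c "
from h import *
print(telemetry.sense()['joints'])
plan([415.3,-301.5,112],40)"
```

```text
[ 0.7864488   0.28251035 -0.26229823  1.94375781  0.09039031  0.92639391
 -0.39296973]
t 9.55 pos [ 414.9 -301.3  217. ] yaw 40.0 dp [0.0002 0.0004 0.105 ] rows> 2.1 roll -0.0000
```

>>> {"api": "step_arm", "payload": {"dp": [[0, 0, 0.03], [0, 0, 0.035], [0, 0, 0.03], [0, 0, 0.01], [0.005, 0, 0], [0.006, 0, 0], [0.006, 0, 0], [0.006, 0, 0], [0.006, 0, 0], [0, 0, 0]], "roll": [0, 0, 0, 0, 0, 0, 0, 0, 0, 0], "force": 10}}

```text
clock: 10.55
position: [438.2, -282.2, 112.5]
tool_rot: [0.94, 0.342, 0.001, 0.0]
contact_force: [-1.4, -0.3, -0.6]
width: 0.125
grasp_force: 10.0
```

```bash
python3 -c "
from h import *
s,im,X=ang(); cv2.imwrite('pics/w5.png',im[:,:,::-1])"
```

```text
F [-1.35 -0.26 -0.64] w 11.5 grip 9.999845623970032 pos [ 438.2 -282.2  112.5]
[(np.int64(18), np.float64(10.3)), (np.int64(21), np.float64(11.2)), (np.int64(24), np.float64(26.1)), (np.int64(27), np.float64(26.2)), (np.int64(30), np.float64(27.4)), (np.int64(33), np.float64(28.9)), (np.int64(36), np.float64(89.9)), (np.int64(39), np.float64(90.0)), (np.int64(42), np.float64(84.4)), (np.int64(45), np.float64(84.6)), (np.int64(48), np.float64(84.3)), (np.int64(51), np.float64(83.9)), (np.int64(54), np.float64(43.5)), (np.int64(57), np.float64(84.4)), (np.int64(60), np.float64(84.6)), (np.int64(63), np.float64(84.2)), (np.int64(66), np.float64(84.4)), (np.int64(69), np.float64(84.6)), (np.int64(75), np.float64(84.3)), (np.int64(78), np.float64(84.4)), (np.int64(81), np.float64(84.7)), (np.int64(84), np.float64(84.3)), (np.int64(87), np.float64(43.3)), (np.int64(90), np.float64(84.5)), (np.int64(93), np.float64(84.1)), (np.int64(96), np.float64(84.3)), (np.int64(99), np.float64(84.4))]
```

View pics/w5.png

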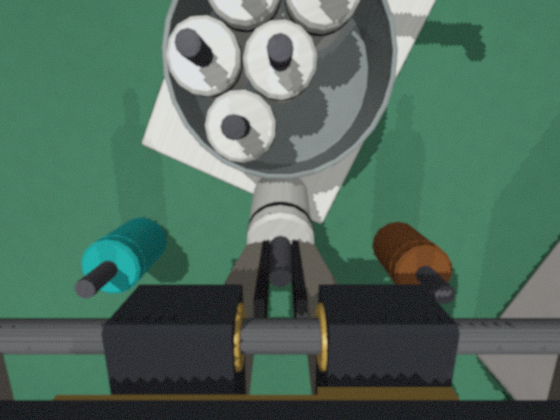

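>>> {"api": "step_arm", "payload": {"dp": [[0.005, 0, 0], [0.005, 0, 0], [0.005, 0, 0], [0.003, 0, 0], [0.002, 0, 0], [0, 0, 0], [0, 0, 0]], "roll": [0, 0, 0, 0, 0, 0, 0]}}

```text
clock: 11.3
position: [452.5, -269.8, 111.9]
tool_rot: [0.94, 0.342, 0.0, -0.0]
contact_force: [-0.6, 0.6, -0.7]
width: 0.126
grasp_force: 10.0
```

```bash
cat >> h.py <<'E'
def cyl():
    "ridge of the body (x, tool frame) over depth, body only"
    s,im,X=tilt(); 
    m=(abs(X[...,1])<3)&(X[...,2]>22)&(X[...,2]<100)&(X[...,0]>12)&(X[...,0]<60)
    P=X[m]; out=[]
    for z in np.arange(22,100,4):
        k=abs(P[:,2]-z)<2
        if k.sum()>=3: out.append((int(z),int(k.sum()),float(P[k][:,0].min().round(1)),float(P[k][:,0].max().round(1))))
    print('pos',s['position'].round(1),'F',s['contact_force'].round(1)); print(out)
    # shoulder plane: points near z of shoulder
    return s,im,X
def shoulder(X):
    "fit plane to shoulder annulus (tool frame): normal tilt in x and y"
    m=(abs(X[...,1])<18)&(X[...,2]>14)&(X[...,2]<32)&(X[...,0]>8)&(X[...,0]<20)&np.isfinite(X[...,2])
    P=X[m]
    for _ in range(5):
        A=np.c_[P[:,0],P[:,1],np.ones(len(P))]; c=np.linalg.lstsq(A,P[:,2],rcond=None)[0]; e=P[:,2]-A@c; k=abs(e)<max(1.0,1.5*e.std()); P=P[k]
    print('shoulder n',len(P),'tilt x,y deg',np.degrees(np.arctan(c[:2])).round(1),'z at 0',c[2].round(1),'x',P[:,0].min(),P[:,0].max())
E
python3 -c "
from h import *
s,im,X=cyl(); shoulder(X); np.save('w6.npy',X)
print('d',np.hypot(*(s['position'][:2]-[517.2,-216.1])))"
```

```text
pos [ 452.5 -269.8  111.9] F [-0.6  0.6 -0.7]
[(30, 166, 12.0, 20.4), (34, 26, 19.1, 20.6), (38, 42, 19.8, 54.9), (42, 23, 20.2, 55.3), (46, 84, 20.0, 56.5), (50, 24, 20.2, 55.1), (54, 11, 24.1, 24.7), (58, 15, 24.1, 24.7), (62, 12, 24.2, 24.6), (66, 14, 24.2, 54.5), (70, 14, 24.1, 54.7), (74, 10, 24.2, 24.7), (78, 10, 24.2, 54.9), (82, 11, 24.2, 55.1), (86, 10, 24.2, 24.6), (90, 12, 24.2, 55.4), (94, 35, 24.2, 59.2), (98, 374, 24.2, 59.8)]
shoulder n 765 tilt x,y deg [ 1.2 -0. ] z at 0 29.6 x 8.043126457032173 19.737225736847563
d 84.06151764523734
```

```bash
python3 -c "
from h import *
for f,yaw in (('w1.npy',21.2),('w2.npy',.1)):
    X=np.load(f); P=X[(abs(X[...,2])<5)]
    c=np.linalg.lstsq(np.c_[P[:,:2],np.ones(len(P))],P[:,2],rcond=None)[0]
    a=np.radians(yaw); print(f,len(P),'slope deg along tool x',np.degrees(c[0]*np.cos(a)+c[1]*np.sin(a)),'across',np.degrees(-c[0]*np.sin(a)+c[1]*np.cos(a)),np.median(P[:,2]))
X=np.load('w1.npy'); P=X[(X[...,2]>71)&(X[...,2]<78)&(np.hypot(X[...,0]-517.3,X[...,1]+216.1)<58)]
c=np.linalg.lstsq(np.c_[P[:,:2],np.ones(len(P))],P[:,2],rcond=None)[0];print(np.degrees(c[:2]))
X=np.load('w6.npy'); m=(X[...,2]>60)&(X[...,2]<130)
W=X[m]; print(len(W))
plan([502.1,-252.5,215],67.3)
"
```

```text
w1.npy 129841 slope deg along tool x -0.003019027175407592 across -0.03857944260516677 0.8428827165284929
w2.npy 148093 slope deg along tool x 0.010885840114410496 across -0.04506566763501187 0.8235083784667836
[0.04158144 0.01538003]
141608
t 11.35 pos [ 452.4 -269.8  111.9] yaw 39.97 dp [ 0.0492  0.0187 -0.1031] rows> 2.3 roll -0.4770
```

```bash
cat >> h.py <<'E'
def axis(X,lo=34,hi=52):
    "fit circle r=19 to held body's visible side points -> axis (x,y) in tool frame"
    from scipy.optimize import least_squares
    for a,b in ((lo,(lo+hi)/2),((lo+hi)/2,hi)):
        m=(abs(X[...,1])<19.5)&(X[...,2]>a)&(X[...,2]<b)&(X[...,0]>2)&(X[...,0]<24)
        P=X[m]; r=least_squares(lambda c:np.hypot(P[:,0]-c[0],P[:,1]-c[1])-19,[0,0],loss='soft_l1',f_scale=.5)
        e=r.fun; k=abs(np.hypot(P[:,0]-r.x[0],P[:,1]-r.x[1])-19)<1.5; print('axis at z %.0f-%.0f'%(a,b),r.x.round(2),k.sum(),len(P))
E
python3 -c "
from h import *
axis(np.load('w6.npy'))"
```

```text
axis at z 34-43 [1.49 0.08] 313 313
axis at z 43-52 [3.11 0.34] 186 316
```

>>> {"api": "step_arm", "payload": {"dp": [[-0.004, 0, 0], [0, 0, -0.02], [0, 0, -0.04], [0, 0, -0.04], [0, 0, -0.004], [0, 0, 0]], "roll": [0, 0, 0, 0, 0, 0]}}

```text
clock: 11.95
position: [449.8, -272.9, 217.1]
tool_rot: [0.94, 0.342, 0.001, 0.001]
contact_force: [-0.3, 0.3, -0.5]
width: 0.125
grasp_force: 10.0
```

```bash
python3 -c "
from h import *
s,im,X=cyl(); shoulder(X); axis(X,32,60); axis(X,60,88)
"
```

```text
pos [ 449.8 -272.9  217.1] F [-0.3  0.3 -0.5]
[(26, 3, 13.5, 18.2), (30, 164, 12.0, 20.5), (34, 24, 19.6, 20.7), (38, 26, 20.2, 21.2), (42, 19, 20.4, 21.4), (46, 18, 20.4, 21.5), (50, 16, 20.4, 21.5), (54, 20, 20.7, 21.6), (58, 15, 21.0, 21.7), (62, 13, 21.1, 21.8), (66, 15, 21.1, 21.9), (70, 15, 21.3, 22.3), (74, 13, 21.4, 22.3), (78, 12, 21.3, 22.3), (82, 12, 21.7, 22.5)]
shoulder n 783 tilt x,y deg [ 1.  -0.1] z at 0 29.5 x 8.005440889711757 19.82687386791973
axis at z 32-46 [1.66 0.1 ] 427 429
axis at z 46-60 [2.11 0.12] 330 330
axis at z 60-74 [2.63 0.16] 266 266
axis at z 74-88 [3.1  0.18] 176 176
```

```bash
python3 -c "
from h import *
plan([501.0,-254.6,215],67.3)"
```

```text
t 12.0 pos [ 448.9 -272.5  215.6] yaw 39.96 dp [0.0514 0.0198 0.0006] rows> 1.1 roll -0.4772
```

>>> {"api": "step_arm", "payload": {"dp": [[0.0257, 0.0099, 0], [0.0257, 0.0099, 0], [0, 0, 0], [0, 0, 0], [0, 0, 0], [0, 0, 0], [0, 0, 0], [0, 0, 0]], "roll": [0, 0, -0.12, -0.12, -0.12, -0.117, 0, 0]}}

```text
clock: 12.8
position: [500.7, -254.4, 214.5]
tool_rot: [0.833, 0.553, -0.001, -0.001]
contact_force: [-0.0, 0.2, -0.9]
width: 0.125
grasp_force: 10.0
```

```bash
python3 -c "
from h import *
s,im,X=cyl(); shoulder(X); axis(X,32,60); axis(X,60,88); cv2.imwrite('pics/w7.png',im[:,:,::-1])
im,X,p,M=grab('wrist')
for a in stems(X,98,106,(440,580,-280,-140)): print(*a)
plan([501.0,-254.6,215],67.3)"
```

```text
pos [ 500.7 -254.4  214.5] F [-0.   0.2 -0.9]
[(30, 168, 12.0, 20.8), (34, 30, 19.1, 20.9), (38, 25, 20.1, 21.1), (42, 20, 20.5, 21.3), (46, 19, 20.5, 21.5), (50, 15, 20.4, 21.7), (54, 17, 20.8, 21.7), (58, 16, 20.7, 21.8), (62, 15, 21.2, 22.0), (66, 16, 21.2, 22.0), (70, 11, 21.4, 22.3), (74, 17, 21.3, 22.4), (78, 10, 21.9, 22.5), (82, 13, 21.8, 22.7)]
shoulder n 787 tilt x,y deg [0.8 0.2] z at 0 29.5 x 8.00775737050531 19.810295501132096
axis at z 32-46 [1.7  0.22] 434 434
axis at z 46-60 [2.12 0.24] 329 329
axis at z 60-74 [2.67 0.24] 270 270
axis at z 74-88 [3.11 0.29] 177 177
201 [ 532.3 -179.4  102.8] [ 526.5 -185.2   98.1] [ 538.  -173.6  104.6]
203 [ 493.5 -184.4  102.7] [ 487.6 -190.1   98.3] [ 499.1 -178.7  104.7]
197 [ 556.  -210.6  102.8] [ 550.3 -216.3   98.9] [ 562.  -204.9  105.1]
189 [ 517.1 -215.5  102.7] [ 511.4 -221.4   98.9] [ 523.  -209.9  104.6]
185 [ 478.3 -220.6  102.7] [ 472.  -226.3   98.3] [ 483.8 -214.9  105.2]
t 12.9 pos [ 501.1 -254.5  215.1] yaw 67.19 dp [-0.0002 -0.      0.0001] rows> 0.0 roll -0.0019
```

View pics/w7.png

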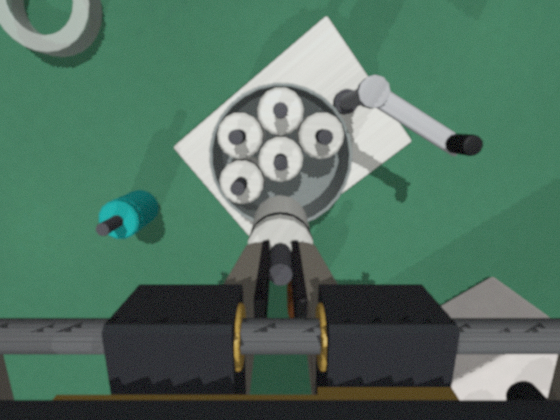

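>>> {"api": "step_arm", "payload": {"dp": [[0, 0, 0.02], [0, 0, 0.025], [0, 0, 0.005], [0, 0, 0.005], [0, 0, 0.005], [0, 0, 0.005], [0, 0, 0.005], [0, 0, 0]], "roll": [0, 0, 0, 0, 0, 0, 0, 0]}}

```text
clock: 13.7
position: [501.2, -254.5, 145.6]
tool_rot: [0.832, 0.554, -0.0, -0.0]
contact_force: [0.6, 0.4, -0.5]
width: 0.125
grasp_force: 10.0
```

```bash
python3 -c "
from h import *
s,im,X=cyl(); shoulder(X); axis(X,32,46)
plan([501.0,-254.6,106],67.3)"
```

```text
pos [ 501.2 -254.5  145.6] F [ 0.6  0.4 -0.5]
[(30, 167, 12.0, 20.7), (34, 24, 19.9, 20.9), (38, 26, 20.1, 21.2), (42, 229, 20.4, 47.7), (46, 34, 20.4, 47.8), (50, 23, 20.7, 47.7), (54, 21, 20.8, 47.8), (58, 27, 20.7, 47.8), (62, 21, 20.9, 47.4), (66, 18, 21.2, 47.7), (70, 284, 21.1, 59.7), (74, 29, 21.4, 59.7), (78, 5, 21.6, 21.8)]
shoulder n 776 tilt x,y deg [1.2 0. ] z at 0 29.5 x 8.00104487280477 19.869874870708358
axis at z 32-39 [1.42 0.17] 235 235
axis at z 39-46 [1.98 0.19] 200 200
t 13.75 pos [ 501.4 -254.5  145.9] yaw 67.31 dp [-0.0002 -0.0004  0.0399] rows> 0.8 roll 0.0001
```

Entered the pot with no contact. Continue down towards the floor.

>>> {"api": "step_arm", "payload": {"dp": [[0, 0, 0.007], [0, 0, 0.007], [0, 0, 0.007], [0, 0, 0.006], [0, 0, 0.005], [0, 0, 0.003], [0, 0, 0.002], [0, 0, 0]], "roll": [0, 0, 0, 0, 0, 0, 0, 0]}}

```text
clock: 14.55
position: [501.4, -254.5, 108.7]
tool_rot: [0.832, 0.554, -0.0, -0.0]
contact_force: [0.1, -0.6, -0.6]
width: 0.128
grasp_force: 10.0
```

```bash
python3 -c "
from h import *
s,im,X=cyl(); shoulder(X); axis(X,32,46)
im,X,p,M=grab('wrist')
x,y,z=X[...,0],X[...,1],X[...,2]
m=(z>60)&(z<90)&(np.hypot(x-517,y+216)<58)
h,e=np.histogram(z[m],bins=np.arange(60,90,1)); print(dict(zip(e,h)))
m&=(np.hypot(x-502,y+252.5)<19); h,e=np.histogram(z[m],bins=np.arange(60,90,1)); print('mine',dict(zip(e,h)))
"
```

```text
pos [ 501.4 -254.5  108.7] F [ 0.1 -0.6 -0.6]
[(22, 4, 46.7, 47.6), (26, 17, 16.4, 47.8), (30, 179, 12.0, 47.7), (34, 407, 19.6, 60.0), (38, 36, 20.0, 59.9), (42, 19, 20.3, 21.3)]
shoulder n 792 tilt x,y deg [ 1.5 -0.3] z at 0 29.4 x 8.033526053389103 19.94757122831514
axis at z 32-39 [ 2.2  -1.35] 196 360
axis at z 39-46 [2.04 0.04] 185 201
{np.int64(60): np.int64(21), np.int64(61): np.int64(47), np.int64(62): np.int64(52), np.int64(63): np.int64(66), np.int64(64): np.int64(147), np.int64(65): np.int64(138), np.int64(66): np.int64(78), np.int64(67): np.int64(77), np.int64(68): np.int64(71), np.int64(69): np.int64(92), np.int64(70): np.int64(106), np.int64(71): np.int64(111), np.int64(72): np.int64(526), np.int64(73): np.int64(2337), np.int64(74): np.int64(6861), np.int64(75): np.int64(5188), np.int64(76): np.int64(664), np.int64(77): np.int64(157), np.int64(78): np.int64(386), np.int64(79): np.int64(572), np.int64(80): np.int64(173), np.int64(81): np.int64(47), np.int64(82): np.int64(54), np.int64(83): np.int64(45), np.int64(84): np.int64(46), np.int64(85): np.int64(67), np.int64(86
[... 189 characters left out ...]
np.int64(64): np.int64(3), np.int64(65): np.int64(9), np.int64(66): np.int64(9), np.int64(67): np.int64(13), np.int64(68): np.int64(18), np.int64(69): np.int64(43), np.int64(70): np.int64(31), np.int64(71): np.int64(25), np.int64(72): np.int64(25), np.int64(73): np.int64(23), np.int64(74): np.int64(30), np.int64(75): np.int64(35), np.int64(76): np.int64(32), np.int64(77): np.int64(121), np.int64(78): np.int64(352), np.int64(79): np.int64(548), np.int64(80): np.int64(133), np.int64(81): np.int64(14), np.int64(82): np.int64(19), np.int64(83): np.int64(16), np.int64(84): np.int64(14), np.int64(85): np.int64(30), np.int64(86): np.int64(41), np.int64(87): np.int64(44), np.int64(88): np.int64(45)}
```

>>> {"api": "step_arm", "payload": {"dp": [[0, 0, 0.002], [0, 0, 0.0015], [0, 0, 0.001], [0, 0, 0.0005], [0, 0, 0.0005], [0, 0, 0]], "roll": [0, 0, 0, 0, 0, 0]}}

```text
clock: 15.25
position: [502.7, -254.5, 105.1]
tool_rot: [0.832, 0.554, 0.001, 0.001]
contact_force: [-1.8, 0.5, 9.1]
width: 0.124
grasp_force: 10.0
```

```bash
cat >> h.py <<'E'
def heights(X,c):
    x,y,z=X[...,0],X[...,1],X[...,2]
    for nm,q in c.items():
        r=np.hypot(x-q[0],y-q[1]); m=(r<17)&(r>9)&(z>68)&(z<86)
        if m.sum()>30: print(nm,'n',m.sum(),'z med',np.median(z[m]).round(2))
PL={'A':(502,-252.5),'B':(541.2,-247.5),'o0':(517.3,-216),'o1':(556.1,-211),'o4':(478.3,-221),'o3':(493.5,-184.6)}
E
python3 -c "
from h import *
s=telemetry.sense();print(s['position'],s['contact_force'])
im,X,p,M=grab('wrist'); heights(X,PL)"
```

```text
[ 502.74035062 -254.47803484  105.11997533] [-1.79438883  0.45523002  9.08501045]
A n 798 z med 75.69
o0 n 2123 z med 74.94
o1 n 2261 z med 74.95
o4 n 1747 z med 74.93
o3 n 2239 z med 74.93
```

>>> {"api": "step_arm", "payload": {"dp": [[0, 0, 0], [0, 0, 0], [0, 0, 0]], "roll": [0, 0, 0], "fingers": 0.022}}

```text
clock: 15.6
position: [501.3, -254.6, 103.2]
tool_rot: [0.832, 0.554, -0.0, -0.0]
contact_force: [-0.7, -0.3, -0.0]
width: 0.24
grasp_force: 0.0
```

```bash
python3 -c "
from h import *
s=telemetry.sense();print(s['position'],s['contact_force'],s['width']*91.9)
im,X,p,M=grab('wrist'); heights(X,PL)
plan([500,150,240],1.2)"
```

```text
[ 501.2841195  -254.63600447  103.2437429 ] [-0.7229524  -0.34257497 -0.04271147] 22.099991601917676
A n 1242 z med 75.01
o0 n 2169 z med 74.9
o1 n 2313 z med 74.9
o4 n 1789 z med 74.91
o3 n 2276 z med 74.9
t 15.65 pos [ 501.3 -254.6  103.2] yaw 67.3 dp [ 0.3728 -0.1574 -0.1367] rows> 8.5 roll 1.1537
```

>>> {"api": "step_arm", "payload": {"dp": [[0, 0, -0.02], [0, 0, -0.04], [0, 0, -0.04], [0, 0, -0.02], [0.0376, -0.0212, 0], [0.0426, -0.0241, 0], [0.0426, -0.0241, 0], [0.0426, -0.0241, 0], [0.0426, -0.0241, 0], [0.0426, -0.0241, 0]], "roll": [0, 0, 0, 0, 0, 0, 0, 0, 0, 0]}}

```text
clock: 16.65
position: [466.8, 32.9, 223.5]
tool_rot: [0.833, 0.554, 0.0, 0.0]
contact_force: [1.3, 0.1, -0.9]
width: 0.241
grasp_force: 0.0
```

```bash
python3 -c "
from h import *
plan([559.2,198,220],1.2)"
```

```text
t 16.65 pos [466.8  32.9 223.5] yaw 67.28 dp [0.1879 0.0215 0.0035] rows> 3.8 roll 1.1533
```

>>> {"api": "step_arm", "payload": {"dp": [[0.046, 0.0054, 0], [0.046, 0.0054, 0], [0.046, 0.0054, 0], [0.046, 0.0054, 0]], "roll": [0, 0, 0, 0], "fingers": 0.04}}

```text
clock: 17.05
position: [559.1, 194.1, 223.2]
tool_rot: [0.833, 0.554, -0.0, 0.0]
contact_force: [-0.1, -0.2, -0.5]
width: 0.431
grasp_force: 0.0
```

>>> {"api": "step_arm", "payload": {"dp": [[0, 0, 0], [0, 0, 0], [0, 0, 0], [0, 0, 0], [0, 0, 0], [0, 0, 0], [0, 0, 0], [0, 0, 0], [0, 0, 0], [0, 0, 0]], "roll": [0.144, 0.144, 0.144, 0.144, 0.144, 0.144, 0.144, 0.145, 0, 0]}}

```text
clock: 18.05
position: [558.2, 192.8, 223.3]
tool_rot: [1.0, 0.013, -0.0, 0.0]
contact_force: [0.1, -0.5, -0.4]
width: 0.432
grasp_force: 0.0
```

```bash
python3 - <<'E'
from h import *
plan([559.2,198,107.3],1.2)
im,X,p,M=grab('wrist')
for lo in (90,100):
    for a in stems(X,lo,130,(480,700,80,260)): print(lo,*a)
E
```

```text
t 18.05 pos [558.2 192.8 223.3] yaw 1.46 dp [ 0.0012 -0.0052  0.116 ] rows> 2.3 roll 0.0045
90 313 [561.8 197.9 100.2] [551.8 192.2  90. ] [570.3 204.  107.4]
100 189 [558.9 197.9 103.5] [551.8 192.2 100. ] [565.4 203.8 107.4]
```

>>> {"api": "step_arm", "payload": {"dp": [[0.0012, -0.0052, 0.02], [0, 0, 0.035], [0, 0, 0.03], [0, 0, 0.019], [0, 0, 0.012], [0, 0, 0], [0, 0, 0]], "roll": [0.004, 0, 0, 0, 0, 0, 0]}}

```text
clock: 18.8
position: [559.9, 198.2, 108.1]
tool_rot: [1.0, 0.009, 0.0, -0.0]
contact_force: [0.1, -0.0, 0.5]
width: 0.439
grasp_force: 0.0
```

>>> {"api": "step_arm", "payload": {"dp": [[0, 0, 0], [0, 0, 0], [0, 0, 0], [0, 0, 0]], "roll": [0, 0, 0, 0], "fingers": 0.0, "force": 15}}

```text
clock: 19.2
position: [559.7, 198.0, 108.0]
tool_rot: [1.0, 0.009, 0.0, -0.0]
contact_force: [0.0, -0.2, 2.1]
width: 0.126
grasp_force: 15.0
```

>>> {"api": "step_arm", "payload": {"dp": [[-0.0025, 0, -0.0043], [-0.005, 0, -0.0087], [-0.0075, 0, -0.013], [-0.0075, 0, -0.013], [-0.0075, 0, -0.013], [0, 0, -0.03], [0, 0, -0.028], [0, 0, 0]], "roll": [0, 0, 0, 0, 0, 0, 0, 0]}}

```text
clock: 20.0
position: [530.9, 198.6, 222.3]
tool_rot: [1.0, 0.009, 0.004, -0.001]
contact_force: [0.4, 0.3, 0.2]
width: 0.124
grasp_force: 15.0
```

```bash
python3 - <<'E'
from h import *
ang()
plan([415.3,-301.5,217],40)
E
```

```text
F [0.43 0.34 0.17] w 11.4 grip 14.999473839998245 pos [530.9 198.6 222.3]
[(np.int64(18), np.float64(25.6)), (np.int64(21), np.float64(28.9)), (np.int64(24), np.float64(30.4)), (np.int64(27), np.float64(32.6)), (np.int64(30), np.float64(34.6)), (np.int64(33), np.float64(36.1)), (np.int64(36), np.float64(37.9)), (np.int64(39), np.float64(39.2)), (np.int64(42), np.float64(41.0)), (np.int64(45), np.float64(42.7)), (np.int64(48), np.float64(44.0)), (np.int64(51), np.float64(46.1)), (np.int64(54), np.float64(47.5)), (np.int64(57), np.float64(49.5)), (np.int64(60), np.float64(51.7)), (np.int64(63), np.float64(52.8)), (np.int64(66), np.float64(53.7))]
t 20.05 pos [529.8 197.9 220.1] yaw 1.03 dp [-0.1235  0.4973  0.002 ] rows> 10.2 roll -0.6802
```

>>> {"api": "step_arm", "payload": {"dp": [[-0.0082, 0.033, 0], [-0.0115, 0.0464, 0], [-0.0115, 0.0464, 0], [-0.0115, 0.0464, 0], [-0.0115, 0.0464, 0], [-0.0115, 0.0464, 0], [-0.0115, 0.0464, 0], [-0.0115, 0.0464, 0], [-0.0115, 0.0464, 0], [-0.0115, 0.0464, 0]], "roll": [0, 0, 0, 0, 0, 0, 0, 0, 0, 0]}}

```text
clock: 21.05
position: [424.0, -256.2, 216.7]
tool_rot: [1.0, 0.009, -0.001, -0.001]
contact_force: [1.2, 0.1, -0.4]
width: 0.126
grasp_force: 15.0
```

>>> {"api": "step_arm", "payload": {"dp": [[-0.0118, 0.0467, 0], [0, 0, 0], [0, 0, 0], [0, 0, 0], [0, 0, 0], [0, 0, 0], [0, 0, 0], [0, 0, 0]], "roll": [0, -0.136, -0.136, -0.136, -0.136, -0.136, 0, 0]}}

```text
clock: 21.85
position: [414.1, -301.6, 216.8]
tool_rot: [0.94, 0.34, -0.0, -0.001]
contact_force: [0.4, -1.3, -0.6]
width: 0.126
grasp_force: 15.0
```

```bash
python3 -c "
from h import *
plan([415.3,-301.5,112],40)"
```

```text
t 21.85 pos [ 414.1 -301.6  216.8] yaw 39.78 dp [0.001  0.0008 0.1048] rows> 2.1 roll -0.0038
```

>>> {"api": "step_arm", "payload": {"dp": [[0.001, 0.001, 0.03], [0, 0, 0.035], [0, 0, 0.03], [0, 0, 0.01], [0.006, 0, 0], [0.006, 0, 0], [0.006, 0, 0], [0.006, 0, 0], [0.006, 0, 0], [0.006, 0, 0]], "roll": [-0.004, 0, 0, 0, 0, 0, 0, 0, 0, 0], "force": 10}}

```text
clock: 22.85
position: [444.2, -278.7, 113.0]
tool_rot: [0.939, 0.344, 0.0, 0.0]
contact_force: [-1.0, -0.6, -0.1]
width: 0.126
grasp_force: 10.0
```

>>> {"api": "step_arm", "payload": {"dp": [[0.005, 0, 0], [0.003, 0, 0], [0.0025, 0, 0], [0.0015, 0, 0], [0.001, 0, 0], [0, 0, 0], [0, 0, 0]], "roll": [0, 0, 0, 0, 0, 0, 0]}}

```text
clock: 23.55
position: [453.5, -270.5, 112.4]
tool_rot: [0.939, 0.344, -0.0, -0.0]
contact_force: [-1.4, -0.3, -0.6]
width: 0.126
grasp_force: 10.0
```

```bash
python3 -c "
from h import *
s,im,X=cyl(); shoulder(X); axis(X,32,46)
print('d',np.hypot(*(s['position'][:2]-[517.2,-216.1])))"
```

```text
pos [ 453.5 -270.5  112.4] F [-1.4 -0.3 -0.6]
[(30, 147, 12.0, 19.9), (34, 27, 18.4, 20.0), (38, 234, 19.4, 59.8), (42, 29, 19.6, 59.0), (46, 89, 19.8, 59.8), (50, 28, 19.7, 59.1), (54, 16, 23.8, 24.4), (58, 11, 24.1, 24.4), (62, 13, 24.0, 24.2), (66, 12, 23.8, 24.3), (70, 13, 23.9, 59.2), (74, 12, 23.9, 56.5), (78, 12, 24.0, 59.3), (82, 13, 23.9, 57.8), (86, 9, 23.8, 24.3), (90, 12, 23.7, 59.4), (94, 10, 24.0, 24.5), (98, 196, 24.1, 59.8)]
shoulder n 754 tilt x,y deg [ 2.2 -0.2] z at 0 30.1 x 8.005436306204658 19.913898336719974
axis at z 32-39 [0.59 0.05] 262 268
axis at z 39-46 [2.09 0.06] 236 366
d 83.79736187330917
```

>>> {"api": "step_arm", "payload": {"dp": [[-0.004, 0, 0], [0, 0, -0.02], [0, 0, -0.04], [0, 0, -0.04], [0, 0, -0.004], [0, 0, 0]], "roll": [0, 0, 0, 0, 0, 0]}}

```text
clock: 24.2
position: [451.1, -273.4, 217.6]
tool_rot: [0.939, 0.344, 0.001, 0.001]
contact_force: [0.1, 0.3, -1.7]
width: 0.127
grasp_force: 10.0
```

```bash
python3 -c "
from h import *
s,im,X=cyl(); shoulder(X); axis(X,32,60); axis(X,60,88)
im,X,p,M=grab('wrist')
for a in stems(X,98,106,(440,580,-280,-140)): print(*a)
plan([542.5,-249.5,216],127.3)
"
```

```text
pos [ 451.1 -273.4  217.6] F [ 0.1  0.3 -1.7]
[(30, 160, 12.0, 20.3), (34, 25, 18.5, 20.7), (38, 29, 19.7, 20.8), (42, 22, 19.9, 21.0), (46, 13, 20.3, 20.9), (50, 19, 20.2, 21.3), (54, 19, 20.2, 21.6), (58, 16, 20.6, 21.8), (62, 14, 20.8, 21.7), (66, 17, 21.1, 22.1), (70, 14, 21.3, 22.3), (74, 15, 21.3, 22.3), (78, 12, 21.6, 22.4), (82, 13, 22.0, 22.8), (86, 3, 22.1, 22.3)]
shoulder n 762 tilt x,y deg [0.9 0.3] z at 0 30.2 x 8.05701983752985 19.971303051153484
axis at z 32-46 [1.29 0.09] 474 485
axis at z 46-60 [1.9  0.09] 340 340
axis at z 60-74 [2.56 0.13] 277 277
axis at z 74-88 [3.17 0.14] 194 194
245 [ 532.1 -180.   102.6] [ 526.4 -185.4   98.2] [ 538.  -173.8  105.1]
241 [ 555.8 -211.1  102.7] [ 550.2 -216.9   98.1] [ 561.7 -205.4  104.6]
217 [ 493.3 -185.   102.7] [ 487.4 -190.4   98.2] [ 498.9 -179.2  105.1]
208 [ 517.  -216.   102.8] [ 511.2 -221.7   99.8] [ 522.5 -210.4  104.8]
192 [ 478.2 -221.1  102.8] [ 472.4 -226.7   99.3] [ 483.9 -215.3  105. ]
190 [ 503.4 -251.2  102.8] [ 497.8 -257.2   99.2] [ 509.1 -245.7  104.7]
t 24.3 pos [ 449.7 -272.7  215.3] yaw 40.2 dp [ 0.0859  0.0421 -0.0008] rows> 1.9 roll -1.5202
```

```bash
python3 - <<'E'
from h import *
s,im,X=tilt(); np.save('w8.npy',X)
x,y,z=X[...,0],X[...,1],X[...,2]
m=(abs(y)<8)&(z>-2)&(z<6)&(abs(x)<14); P=X[m]; print('stemtop',len(P),P.mean(0),P.min(0),P.max(0))
h,e=np.histogram(z[(abs(y)<5)&(abs(x)<12)],bins=np.arange(-6,34,2)); print(dict(zip(e.astype(int),h)))
P=X[(abs(y)<5.5)&(z>6)&(z<26)&(x>2)&(x<14)]
for a in (6,11,16,21):
    k=(P[:,2]>a)&(P[:,2]<a+5)
    if k.sum(): print('stem side',a,k.sum(),np.percentile(P[k][:,0],[50,95]),P[k][:,1].min(),P[k][:,1].max())
m=(abs(y)<20)&(z>28.5)&(z<32)&(x>0)&(x<24); P=X[m]
# outer edge of shoulder per y bin
ys=[];xs=[]
for yy in np.arange(-16,17,2):
    k=abs(P[:,1]-yy)<1
    if k.sum()>2: ys.append(yy); xs.append(P[k][:,0].max())
xs,ys=np.array(xs),np.array(ys); print('shoulder edge centre x', np.median(xs-np.sqrt(19**2-(ys)**2)), (xs-np.sqrt(19**2-ys**2)).round(1))
# turquoise side test in w1 (upright on the table)
X=np.load('w1.npy'); 
from scipy.optimize import least_squares
for nm,c in (('turq',(357,-207)),('brown',(480,-363))):
  for lo,hi in ((5,30),(30,55)):
    P=X[(X[...,2]>lo)&(X[...,2]<hi)&(np.hypot(X[...,0]-c[0],X[...,1]-c[1])<26)]
    r=least_squares(lambda q:np.hypot(P[:,0]-q[0],P[:,1]-q[1])-19,c,loss='soft_l1',f_scale=.5); print(nm,lo,r.x.round(2),len(P))
E
```

```text
stemtop 528 [ 1.74572872 -0.00531877  2.89182176] [-8.62666497 -7.83537881 -1.9815646 ] [10.98595019  7.89198673  5.99625651]
{np.int64(-6): np.int64(0), np.int64(-4): np.int64(0), np.int64(-2): np.int64(0), np.int64(0): np.int64(36), np.int64(2): np.int64(349), np.int64(4): np.int64(44), np.int64(6): np.int64(37), np.int64(8): np.int64(31), np.int64(10): np.int64(38), np.int64(12): np.int64(25), np.int64(14): np.int64(41), np.int64(16): np.int64(27), np.int64(18): np.int64(27), np.int64(20): np.int64(31), np.int64(22): np.int64(22), np.int64(24): np.int64(30), np.int64(26): np.int64(25), np.int64(28): np.int64(66), np.int64(30): np.int64(139)}
stem side 6 91 [5.16257274 6.22199071] -5.177797549731314 5.399605820915762
stem side 11 94 [5.43841339 6.20110698] -5.359189163612385 5.484864015220124
stem side 16 74 [5.76704657 6.3702239 ] -5.4983418923608935 5.206875821756638
stem side 21 77 [6.01876777 6.81873532] -5.081217569112692 5.358402894798244
shoulder edge centre x 1.1836745812272191 [1.7 1.1 1.1 1.6 1.4 1.2 0.7 1.2 1.4 1.2 1.1 0.5 1.6 0.7 1.7 1.3 1.9]
turq 5 [ 353.52 -210.49] 221
turq 30 [ 353.6  -210.46] 269
brown 5 [ 481.25 -368.16] 228
brown 30 [ 481.22 -368.06] 296
```

>>> {"api": "step_arm", "payload": {"dp": [[0, 0, 0.03], [0, 0, 0.04], [0, 0, 0.03], [0.002, 0, 0], [0.002, 0, 0], [0.001, 0, 0], [0.001, 0, 0], [0.0008, 0, 0], [0, 0, 0]], "roll": [0, 0, 0, 0, 0, 0, 0, 0, 0]}}

```text
clock: 25.25
position: [456.1, -269.3, 117.4]
tool_rot: [0.939, 0.344, 0.0, 0.001]
contact_force: [-1.3, -1.0, 0.4]
width: 0.126
grasp_force: 10.0
```

>>> {"api": "step_arm", "payload": {"dp": [[-0.004, 0, 0], [-0.001, 0, -0.02], [0, 0, -0.04], [0, 0, -0.038], [0, 0, 0], [0, 0, 0]], "roll": [0, 0, 0, 0, 0, 0]}}

```text
clock: 25.85
position: [452.3, -272.0, 215.2]
tool_rot: [0.939, 0.344, 0.001, 0.001]
contact_force: [-1.0, 0.8, -1.5]
width: 0.129
grasp_force: 10.0
```

```bash
python3 -c "
from h import *
s,im,X=cyl(); axis(X,32,60); axis(X,60,88)
plan([542.5,-249.5,216],127.3)
"
```

```text
pos [ 452.3 -272.   215.2] F [-1.   0.8 -1.5]
[(30, 129, 12.0, 19.4), (34, 30, 12.0, 19.5), (38, 24, 18.4, 19.4), (42, 23, 18.8, 19.7), (46, 10, 19.0, 19.5), (50, 16, 18.8, 19.5), (54, 19, 18.7, 19.6), (58, 12, 19.0, 19.6), (62, 14, 18.9, 19.7), (66, 14, 19.1, 19.7), (70, 12, 18.9, 19.7), (74, 13, 19.0, 19.7), (78, 13, 18.9, 19.9), (82, 12, 19.0, 19.8), (86, 4, 19.1, 19.5)]
axis at z 32-46 [0.05 0.04] 492 515
axis at z 46-60 [0.2  0.07] 279 279
axis at z 60-74 [0.32 0.09] 252 252
axis at z 74-88 [0.43 0.12] 178 178
t 25.9 pos [ 451.5 -271.7  214. ] yaw 40.2 dp [ 0.0838  0.0418 -0.002 ] rows> 1.9 roll -1.5201
```

>>> {"api": "step_arm", "payload": {"dp": [[0.0425, 0.0205, 0], [0.0425, 0.0205, 0], [0, 0, 0], [0, 0, 0], [0, 0, 0], [0, 0, 0], [0, 0, 0], [0, 0, 0], [0, 0, 0], [0, 0, 0]], "roll": [0, 0, -0.138, -0.138, -0.138, -0.138, -0.138, -0.138, -0.138, -0.138]}}

```text
clock: 26.9
position: [542.3, -247.8, 212.2]
tool_rot: [0.617, 0.787, -0.0, -0.002]
contact_force: [0.3, 0.5, 0.4]
width: 0.122
grasp_force: 10.0
```

>>> {"api": "step_arm", "payload": {"dp": [[0, 0, 0], [0, 0, 0], [0, 0, 0], [0, 0, 0], [0, 0, 0]], "roll": [-0.138, -0.138, -0.14, 0, 0]}}

```text
clock: 27.4
position: [542.6, -248.2, 213.0]
tool_rot: [0.445, 0.895, 0.0, -0.001]
contact_force: [-1.3, -0.6, -0.4]
width: 0.124
grasp_force: 10.0
```

```bash
python3 -c "
from h import *
s,im,X=cyl(); axis(X,32,60); axis(X,60,88); cv2.imwrite('pics/w9.png',im[:,:,::-1])
im,X,p,M=grab('wrist')
for a in stems(X,98,106,(440,580,-280,-140)): print(a[0],a[1])
heights(X,PL)
plan([541.9,-248.0,214],127.3)
"
```

```text
pos [ 542.6 -248.2  213. ] F [-1.3 -0.6 -0.4]
[(30, 121, 12.0, 18.7), (34, 42, 14.8, 19.6), (38, 20, 18.7, 19.7), (42, 24, 18.8, 19.9), (46, 12, 19.0, 19.8), (50, 18, 18.6, 20.0), (54, 18, 18.8, 20.0), (58, 16, 19.1, 19.8), (62, 11, 19.0, 19.9), (66, 14, 18.9, 20.0), (70, 14, 19.3, 19.9), (74, 13, 19.3, 20.0), (78, 13, 19.1, 20.4), (82, 11, 19.3, 20.2), (86, 5, 19.8, 20.0)]
axis at z 32-46 [0.13 0.5 ] 502 533
axis at z 46-60 [0.41 0.55] 293 293
axis at z 60-74 [0.6  0.59] 254 254
axis at z 74-88 [0.8  0.66] 186 186
209 [ 493.  -184.1  102.8]
201 [ 477.9 -220.3  102.7]
200 [ 531.9 -179.2  102.7]
189 [ 516.7 -215.3  102.8]
185 [ 555.5 -210.4  102.5]
188 [ 503.1 -250.3  102.6]
A n 810 z med 74.85
o0 n 902 z med 74.89
o1 n 810 z med 74.91
o4 n 938 z med 74.83
o3 n 1008 z med 74.8
t 27.5 pos [ 543.  -248.2  213.7] yaw 127.17 dp [ 0.0008 -0.0008 -0.0003] rows> 0.0 roll -0.0023
```

>>> {"api": "step_arm", "payload": {"dp": [[0.001, -0.0009, 0.01], [0, 0, 0.025], [0, 0, 0.006], [0, 0, 0.005], [0, 0, 0.004], [0, 0, 0.004], [0, 0, 0.003], [0, 0, 0.003], [0, 0, 0]], "roll": [0, 0, 0, 0, 0, 0, 0, 0, 0]}}

```text
clock: 28.4
position: [541.8, -248.1, 154.2]
tool_rot: [0.444, 0.896, -0.0, -0.0]
contact_force: [1.0, -0.1, -0.7]
width: 0.126
grasp_force: 10.0
```

```bash
python3 -c "
from h import *
s,im,X=cyl(); axis(X,32,46); cv2.imwrite('pics/w10.png',im[:,:,::-1])
plan([541.5,-247.9,106],127.3)
"
```

```text
pos [ 541.8 -248.1  154.2] F [ 1.  -0.1 -0.7]
[(30, 126, 12.1, 19.3), (34, 35, 13.7, 19.6), (38, 21, 18.7, 19.8), (42, 22, 18.8, 19.8), (46, 14, 18.8, 19.7), (50, 177, 18.9, 46.8), (54, 49, 19.1, 47.1), (58, 26, 19.0, 47.0), (62, 20, 19.3, 47.0), (66, 18, 19.4, 46.8), (70, 22, 19.3, 47.0), (74, 16, 19.3, 47.0), (78, 244, 19.4, 58.5), (82, 69, 19.2, 59.7), (86, 6, 19.8, 59.4), (90, 6, 59.9, 60.0)]
axis at z 32-39 [-0.17  0.41] 319 342
axis at z 39-46 [0.55 0.5 ] 207 207
t 28.45 pos [ 542.  -248.1  154.5] yaw 127.29 dp [ 0.0005 -0.0003  0.0485] rows> 1.0 roll -0.0001
```

>>> {"api": "step_arm", "payload": {"dp": [[0, 0, 0.005], [0, 0, 0.006], [0, 0, 0.007], [0, 0, 0.007], [0, 0, 0.007], [0, 0, 0.006], [0, 0, 0.004], [0, 0, 0.002], [0, 0, 0]], "roll": [0, 0, 0, 0, 0, 0, 0, 0, 0]}}

```text
clock: 29.35
position: [541.8, -247.9, 110.1]
tool_rot: [0.444, 0.896, 0.0, -0.0]
contact_force: [-0.5, 1.1, -1.4]
width: 0.122
grasp_force: 10.0
```

```bash
python3 -c "
from h import *
s=telemetry.sense();print(s['position'],s['contact_force'])
im,X,p,M=grab('wrist'); heights(X,PL)"
```

```text
[ 541.80536801 -247.87914835  110.12281753] [-0.52007737  1.1316876  -1.38808927]
A n 1650 z med 74.95
B n 658 z med 79.39
o0 n 2033 z med 74.93
o1 n 1660 z med 74.94
o4 n 2122 z med 74.94
o3 n 2514 z med 74.9
```

>>> {"api": "step_arm", "payload": {"dp": [[0, 0, 0.002], [0, 0, 0.0012], [0, 0, 0.0007], [0, 0, 0.0005], [0, 0, 0]], "roll": [0, 0, 0, 0, 0]}}

```text
clock: 29.9
position: [542.0, -247.8, 106.2]
tool_rot: [0.444, 0.896, 0.0, -0.0]
contact_force: [-0.9, 2.4, 1.6]
width: 0.127
grasp_force: 10.0
```

```bash
python3 -c "
from h import *
s=telemetry.sense();print(s['position'],s['contact_force'])
im,X,p,M=grab('wrist'); heights(X,PL)"
```

```text
[ 541.97069266 -247.82026771  106.17013085] [-0.93051644  2.36952874  1.55973489]
A n 1682 z med 74.84
B n 741 z med 75.57
o0 n 2107 z med 74.9
o1 n 1712 z med 74.85
o4 n 2197 z med 74.9
o3 n 2623 z med 74.88
```

>>> {"api": "step_arm", "payload": {"dp": [[0, 0, 0.0005], [0, 0, 0.0004], [0, 0, 0]], "roll": [0, 0, 0]}}

```text
clock: 30.25
position: [542.2, -247.8, 106.0]
tool_rot: [0.444, 0.896, -0.0, 0.0]
contact_force: [-3.3, 3.0, 6.6]
width: 0.126
grasp_force: 10.0
```

>>> {"api": "step_arm", "payload": {"dp": [[0, 0, 0], [0, 0, 0], [0, 0, 0]], "roll": [0, 0, 0], "fingers": 0.022}}

```text
clock: 30.55
position: [542.3, -248.8, 105.2]
tool_rot: [0.444, 0.896, -0.0, 0.001]
contact_force: [0.3, -0.0, 0.5]
width: 0.24
grasp_force: 0.0
```

```bash
python3 -c "
from h import *
s=telemetry.sense();print(s['position'],s['contact_force'],s['width'])
im,X,p,M=grab('wrist'); heights(X,PL)"
```

```text
[ 542.28432941 -248.81779044  105.17226937] [ 0.31824959 -0.04880194  0.53559318] 0.23981034029239912
A n 1708 z med 74.92
B n 1192 z med 74.99
o0 n 2148 z med 74.91
o1 n 1747 z med 74.89
o4 n 2241 z med 74.92
o3 n 2659 z med 74.87
```

>>> {"api": "step_arm", "payload": {"dp": [[0, 0, -0.01], [0, 0, -0.03], [0, 0, -0.04], [0, 0, -0.03], [0, 0, 0]], "roll": [0, 0, 0, 0, 0]}}

```text
clock: 31.1
position: [544.8, -248.9, 220.7]
tool_rot: [0.444, 0.896, -0.0, 0.005]
contact_force: [0.1, 0.2, -0.4]
width: 0.237
grasp_force: 0.0
```

```bash
python3 - <<'E'
from h import *
s=telemetry.sense(); im,X,p,M=grab('wrist')
for a in stems(X,98,106,(440,580,-290,-140)): print(a[0],a[1])
heights(X,PL)
X=np.load('w1.npy'); x,y,z=X[...,0],X[...,1],X[...,2]
m=(z>113)&(z<121)&(x>570)&(x<660)&(y>-275)&(y<-165); P=X[m]
h,e=np.histogram(P[:,2],bins=np.arange(112,122,1)); print(dict(zip(e,h)))
B=P[(P[:,0]>605)]; c=B[:,:2].mean(0); u=np.linalg.svd(B[:,:2]-c)[2][0]; print('bar dir',np.degrees(np.arctan2(*u[::-1])),c)
K=X[(z>138.5)&(z<150)&(x>600)&(x<670)&(y>-290)&(y<-220)]; k=(K.min(0)+K.max(0))/2; print('knob',K.mean(0),k)
pot=np.array([517.2,-216.1]); k=K.mean(0)[:2]; d=pot-k; D=np.hypot(*d); a=(70**2-82**2+D*D)/2/D; hh=np.sqrt(70**2-a*a); 
for sg in (1,-1):
    Hh=k+a*d/D+sg*hh*np.array([-d[1],d[0]])/D; f0=np.degrees(np.arctan2(*(k-Hh)[::-1])); f1=np.degrees(np.arctan2(*(pot-Hh)[::-1])); print('hinge',Hh,'phi0',f0,'phi_end',f1)
    if Hh[1]>-225:
        r=np.array([np.cos(np.radians(f0)),np.sin(np.radians(f0))]); t=np.array([-r[1],r[0]])
        P0=Hh+70*r+34*t; print('start',P0); plan([*P0,215],f0+180,s)
E
```

```text
197 [ 493.  -184.2  102.7]
193 [ 477.9 -220.3  102.7]
192 [ 531.9 -179.2  102.7]
181 [ 516.8 -215.3  102.7]
179 [ 555.5 -210.4  102.7]
178 [ 503.2 -250.5  102.6]
169 [ 540.7 -245.   102.7]
A n 779 z med 74.89
B n 738 z med 74.88
o0 n 874 z med 74.86
o1 n 782 z med 74.89
o4 n 906 z med 74.89
o3 n 979 z med 74.88
{np.int64(112): np.int64(0), np.int64(113): np.int64(228), np.int64(114): np.int64(571), np.int64(115): np.int64(441), np.int64(116): np.int64(80), np.int64(117): np.int64(97), np.int64(118): np.int64(281), np.int64(119): np.int64(236), np.int64(120): np.int64(48)}
bar dir 122.93741212638793 [ 620.95552841 -226.8710852 ]
knob [ 637.7594066  -249.66846872  140.73130874] [ 637.78051879 -249.99826275  140.53462257]
hinge [ 572.98307834 -276.20198143] phi0 22.27486111726404 phi_end 132.865639918132
hinge [ 596.01723014 -193.47602525] phi0 -53.39343870531825 phi_end -163.98421750618627
start [ 665.05287915 -229.3936973 ]
t 31.1 pos [ 544.8 -248.9  220.7] yaw 127.29 dp [-0.0573  0.1075  0.0066] rows> 2.4 roll 0.0120
```

>>> {"api": "step_arm", "payload": {"dp": [[-0.0195, 0.0358, 0], [-0.0195, 0.0358, 0], [-0.0195, 0.0358, 0], [0, 0, 0.025], [0, 0, 0.03], [0, 0, 0.018], [0, 0, 0], [0, 0, 0]], "roll": [0, 0, 0, 0.047, 0, 0, 0, 0], "fingers": 0.0}}

```text
clock: 31.95
position: [662.8, -229.7, 142.2]
tool_rot: [0.465, 0.885, 0.0, -0.0]
contact_force: [-0.4, -0.8, 0.3]
width: 0.005
grasp_force: 0.0
```

```bash
python3 -c "
from h import *
s=telemetry.sense(); print(s['joints'].round(2),s['width']); plan([665.8,-230.3,147],124.6,s)"
```

```text
[ 0.58  0.7  -0.45  1.51  0.34  1.    0.65] 0.004754430252711822
t 31.95 pos [ 662.8 -229.7  142.2] yaw 124.59 dp [-0.0022  0.0021 -0.0048] rows> 0.1 roll -0.0001
```

>>> {"api": "step_arm", "payload": {"dp": [[-0.002, 0, -0.004], [0, -0.0065, 0], [-0.0014, -0.005, 0], [-0.0028, -0.01, 0], [-0.0028, -0.01, 0], [-0.0028, -0.01, 0], [-0.0028, -0.01, 0], [-0.0028, -0.01, 0], [0, 0, 0]], "roll": [0, 0, 0.07, 0.14, 0.14, 0.14, 0.14, 0.14, 0]}}

```text
clock: 32.85
position: [610.6, -266.2, 147.8]
tool_rot: [0.764, 0.645, -0.0, 0.001]
contact_force: [-0.2, -0.1, -0.7]
width: 0.002
grasp_force: 0.0
```

```bash
cat > k.py <<'E'
from h import *
s,im,X=tilt(); cv2.imwrite('pics/k.png',im[:,:,::-1])
H=np.array([598,-192]); v=s['position'][:2]-H
Rm=R.from_quat(s['tool_rot']).as_matrix(); print('F',s['contact_force'].round(1),'P-H in tool',(Rm.T[:2,:2]@v).round(1),'z',s['position'][2].round(1))
p,M=T('wrist',s); W=X.reshape(-1,3)@Rm.T+s['position']; 
x,y,z=W.T; k=(z>113)&(z<118)&(np.hypot(x-H[0],y-H[1])<90)&(np.hypot(x-H[0],y-H[1])>14)
B=W[k]; 
if len(B)>30:
    q=np.median(B[:,:2],0)-H; print('bar n',len(B),'phi med',np.degrees(np.arctan2(q[1],q[0])))
k=(z>136)&(z<146)&(np.hypot(x-H[0],y-H[1])<85)&(np.hypot(x-H[0],y-H[1])>50); Q=W[k]
if len(Q): print('knob n',len(Q),Q.mean(0).round(1),'phi',np.degrees(np.arctan2(*(Q.mean(0)[:2]-H)[::-1])).round(1))
E
python3 k.py
```

```text
F [-0.2 -0.1 -0.7] P-H in tool [-71.   24.9] z 147.8
bar n 2381 phi med -97.63596153797117
knob n 851 [ 600.  -259.   140.8] phi -88.3
```

>>> {"api": "step_arm", "payload": {"dp": [[-0.0028, -0.01, 0], [-0.0028, -0.01, 0], [-0.0028, -0.01, 0], [-0.0028, -0.01, 0], [-0.0028, -0.01, 0], [-0.0028, -0.01, 0], [-0.0028, -0.01, 0], [0, 0, 0]], "roll": [0.14, 0.14, 0.14, 0.14, 0.14, 0.14, 0.14, 0]}}

```text
clock: 33.7
position: [544.9, -242.1, 146.8]
tool_rot: [0.977, 0.213, 0.0, 0.0]
contact_force: [0.7, 0.4, -0.0]
width: 0.005
grasp_force: 0.0
```

```bash
python3 k.py
```

```text
F [ 0.7  0.4 -0. ] P-H in tool [-69.1  23.5] z 146.8
bar n 2408 phi med -152.88544932861518
knob n 769 [ 545.2 -230.4  140.8] phi -144.0
```

View pics/k.png

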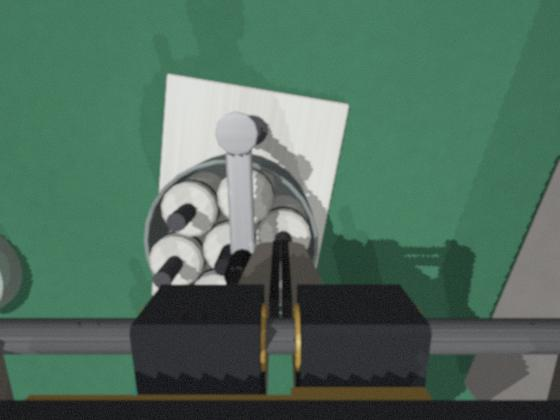

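>>> {"api": "step_arm", "payload": {"dp": [[-0.0009, -0.0028, 0], [-0.0009, -0.0028, 0], [-0.0009, -0.0028, 0], [-0.0009, -0.0028, 0], [0, 0, 0]], "roll": [0.04, 0.04, 0.04, 0.04, 0]}}

```text
clock: 34.25
position: [538.3, -233.8, 146.4]
tool_rot: [0.991, 0.134, 0.0, 0.0]
contact_force: [-0.1, -0.5, -0.2]
width: 0.005
grasp_force: 0.2
```

```bash
python3 k.py
```

```text
F [-0.1 -0.5 -0.2] P-H in tool [-68.6  24.4] z 146.4
bar n 2396 phi med -160.61094487898225
knob n 744 [ 541.  -223.   140.9] phi -151.4
```

>>> {"api": "step_arm", "payload": {"dp": [[0, -0.002, 0], [0, -0.002, 0], [0, -0.001, 0], [0, -0.001, 0], [0, 0, 0]], "roll": [0.02, 0.02, 0, 0, 0]}}

```text
clock: 34.8
position: [536.8, -231.7, 146.6]
tool_rot: [0.994, 0.111, 0.001, 0.003]
contact_force: [3.3, -9.4, -2.5]
width: 0.006
grasp_force: 4.3
```

```bash
python3 k.py
```

```text
F [ 3.3 -9.4 -2.5] P-H in tool [-68.5  25.2] z 146.6
bar n 2399 phi med -162.00051933809803
knob n 718 [ 540.2 -221.4  140.8] phi -153.0
```

>>> {"api": "step_arm", "payload": {"dp": [[0, 0.008, 0], [0, 0.012, 0], [0, 0, -0.03], [0, 0, -0.05], [0, 0, -0.03], [-0.03, 0, 0], [0, 0, 0]], "roll": [0, 0, 0, 0, 0, 0, 0]}}

```text
clock: 35.55
position: [509.0, -256.0, 257.3]
tool_rot: [0.994, 0.111, -0.0, 0.0]
contact_force: [-0.3, 0.2, 0.3]
width: 0.007
grasp_force: 0.0
```

```bash
python3 k.py; python3 - <<'E'
from h import *
im,X,p,M=grab('wrist'); heights(X,PL)
for a in stems(X,98,106,(440,580,-290,-140)): print(a[0],a[1])
E
```

```text
F [-0.3  0.2  0.3] P-H in tool [-100.9   42.8] z 257.3
bar n 1064 phi med -161.66141194806306
knob n 239 [ 529.1 -213.2  140.5] phi -162.9
A n 576 z med 74.8
B n 665 z med 74.82
o0 n 380 z med 74.8
o1 n 401 z med 74.85
o4 n 525 z med 74.8
o3 n 547 z med 74.79
69 [ 557.2 -213.9  102.5]
146 [ 532.7 -180.1  102.5]
138 [ 541.6 -246.2  102.8]
72 [ 515.6 -217.8  102.5]
140 [ 493.8 -185.3  102.5]
132 [ 504.  -251.6  102.6]
134 [ 478.7 -221.4  102.4]
```

View pics/k.png

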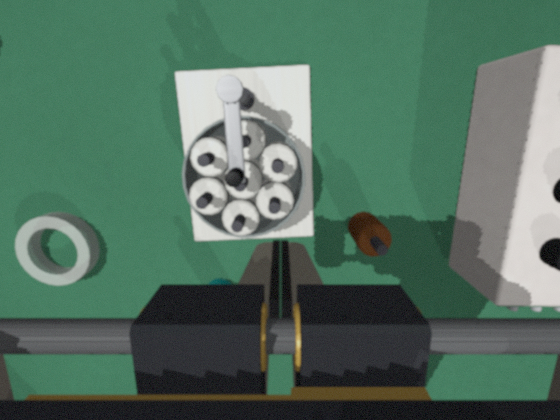

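```bash
python3 -c "
from h import *
print(workorder.hand_in())"
```

```text
the job is handed in; nothing more can be done
None
```

I handed the job in at about 36 s of the 66 s allowed, with no result shown: both cartridges are lowered in, all seven stand level on the pot floor, six around one, and the keeper bar is over the middle against its stop; I never approached the jar, tape or screwdriver.

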